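# Press the cap mat home on a well plate with the toggle-clamp press

### The job

Set the filled well plate, kept level, into the press nest, square and right up against its side pins and end pin. Swing the red clamp handle over centre until the clamp locks on the cap mat by itself, take your hand off it for two seconds so that the caps are pressed fully home, then swing the clamp back fully open and leave the plate in the nest against the pins. Do not disturb the other labware.

Things in the scene. Friction and masses are not known exactly. Their poses are not given: they have to be found in the camera images.
- plate: white 48-well plate, 60 (x) by 84 (y) by 28 mm high, flat upright sides, about 130 g, loose on the bench. Origin: centre of its underside, z up. A blue cap mat (54 x 78 x 4 mm) lies on top, its plugs only started in the wells: mat top 37 mm above the plate's underside at most, 32 mm when home. Lift the plate across its 60 mm width. It may sit in the nest either way round.
- cap_mat (a joint): how far the cap mat has been pushed down on the plate, m: 0 = 5 mm proud, 0.005 = fully home. It starts between 0 and 0.0015, moves against about 12 N of plug friction and stays where it is left.
- fixture: the press, fixed to the bench: aluminium base plate 130 (x) by 240 mm (y), top 12 mm above the bench. Origin: centre of its underside, on the bench; +y points from the clamp to the nest. The clamp bracket, 54 mm wide over its flanges, stands between y = -105 and -20 mm. The arm is at most 22 mm wide, open it stands above the bracket, clear of the nest.
- nest_seat (a point): where the plate's origin lies when it stands on the black nest pad (top 16 mm above the bench) against all pins, axes parallel to the fixture's; at fixture (0, 55, 16) mm. Three 8 mm steel pins, tops 30 mm above the bench: two on the fixture's +x side (x = 34, y = 25 and 85 mm) and one at the clamp end (x = 0, y = 9 mm). The -x side and +y end are open.
- clamp_arm (a joint): swing of the clamp arm, rad: 0 = open (10 degrees past upright, stays by gravity). With a plate in the nest the pressure plate meets the mat at about 1.6, pushes it home and then loads a buffer spring; just before dead centre and locked past it the arm stands at the same 1.69, so this value does not tell locked from not yet. Let go short of dead centre it springs back.
- clamp_grip (a point): a point on the axis of the red handle grip (20 mm wide along fixture x, 22 mm deep, 82 mm long), 30 mm short of its end; z points outward along the handle. Open, the handle lies level, pointing to the fixture's -y; locked, it stands up. Pinched across its 20 mm it can turn, and slip, between the pads. About 7 N carries it over centre; it then snaps onto a solid stop. About 6 N unlocks it.
- clamp_pivot (a point): pivot of the clamp arm, at fixture (0, -35, 58) mm. Path of clamp_grip in the fixture's y-z plane x = 0, as clamp_arm: (y, z) mm: 0: (-188, 77), 0.2: (-183, 96), 0.4: (-175, 118), 0.6: (-162, 140), 0.8: (-146, 161), 1.0: (-125, 179), 1.2: (-100, 194), 1.4: (-71, 204), 1.6: (-38, 209), 1.7: (-18, 209), dead centre: about (-4, 208), locked on the stop: (3, 207).
- pressure_plate: aluminium pressure plate with rubber face, 50 x 70 mm, 10 mm thick, swivelling on the spindle at the end of the clamp arm, 90 mm from the arm's pivot; presses the mat with about 18 N when locked. Origin: its swivel, 12 mm above its underside when level.
- tube_rack: pink tube rack with a few tubes, 70 x 110 mm, 58 mm high; bystander. Origin: centre of its underside.
- tip_box: navy pipette-tip box with yellow lid, 80 x 120 mm, 68 mm high; bystander. Origin: centre of its underside.
- reservoir: white open reagent reservoir, 66 x 146 mm, 30 mm high; bystander. Origin: centre of its underside.
There are look-alikes about, which are no part of the job. What is meant by the plate is not brown, and is the smaller of those in its own colour.

How it is judged:
By the outcome, as a careful person would: the job done as asked, in the order asked, and still so for the second after the job is handed in, with the robot touching nothing.
It also fails if it takes over 62 s, if anything falls off the work surface, if the arm or the gripper's body presses on something with over 40 N, if the wrist force passes 120 N, or if a joint passes its speed limit or range.

### The arm

A 7-joint arm with a two-finger parallel gripper is mounted at the origin on the work surface. World frame = base frame: x ahead of the robot, y to its left, z up, the work surface at z = 0. Lengths are in m, angles in rad, forces in N, time in s.
With the tool pointing down it reaches from about 0.4 to 0.875 m from the base axis. Payload 6.5 kg.
Tool frame: the origin (TCP) lies midway between the tips of the shut fingers; the grasp point (between the pads) lies r.grip_point_offset behind it (r.grip_point_offset is the distance from the TCP to the grasp point, in m); z points along the fingers, x is the direction in which the jaws open and shut, and the axes are right-handed (so a half turn about z gives the same grasp; the last joint's range is limited). The gripper opens to 85 mm and grips with 20 to 120 N. Pads are 22 mm wide; open, the fingers measure 114 mm over their backs; the gripper's body (76 mm by 85 mm) begins 54 mm behind the grasp point. The pads swing forward as they close: fully open they stand 13 mm farther back than shut.
Start: joints at [-1.292, 0.536, -0.004, 1.538, 0.003, 1.067, -0.071], TCP at [0.22, 0.612, 0.231] pointing down, gripper open.
Joint ranges: [-2.7, 2.7], [-0.37, 2.16], [-1.27, 1.26], [0.24, 2.4], [-1.31, 4.45], [0.19, 1.91], [-2.76, 2.76]. Speed limits (rad/s): [2.39, 2.39, 3.14, 3.14, 3.14, 3.14, 3.14].

### API

Orientations are given as [roll, pitch, yaw] about the fixed x, y, z axes, in that order (R = Rz(yaw) Ry(pitch) Rx(roll)).
In Python, from plant import r gives the robot as it stands.
- The arm moves only by the tool servo_tool, never from a script. Its argument "moves" is a list of rows, each a list of 7 numbers: the turn, a rotation vector about the tool's x, y, z in rad, then the shift along the tool's x, y, z in m, then the opening, from -1 (shut) to 1 (fully open). In form: [[ax, ay, az, dx, dy, dz, hand], ...]. A call has 1 to 5 rows; each row shifts and turns the commanded pose from where the row before left it, along the tool's axes as they then stand; what a row does not reach is not made up. A row lasts 1/12 s, in which the tool goes at most 41.7 mm and 7.16 degrees, less where a joint would pass 70% of its speed; a pose out of reach is approached as far as the arm can. A call with a gripper value outside its range is refused whole. The fingers move at their own pace and stop on an object; "newtons" is the grip in N (left out, the last holds). Time passes only in rows, so rows that do not move let the fingers close. It gives the time, the measured TCP pose, the force and the opening at its end, in the units of the state.
- r.state(): the state, without advancing time (a new reading comes with each control period).
- r.capture(name): name is "side" or "top" or "wrist"; returns a dict with "img" (420x560x3 uint8, red, green, blue), "fovy" (degrees; the focal length in pixels is half the picture's height over the tangent of half this angle, whatever the lens; pixels are square), "cx", "cy" (the principal point, pixels), "xyz" and "orientation" of the camera in the world. Camera axes: x right, y down, z forward; pixel columns grow to the right and rows downward; lengths in m; the calibration is good to about 2 mm. A picture is of the moment at which its call begins. There is no depth.
- r.sign_off(): hands the job in, once; it reports no verdict.
Trained networks look in the newest picture that a camera, given by its name, has taken for a name from the list of things; names that differ only in an ending like _2 or _b are one class to them, and where a whole thing is asked for, a point or a joint stands for the part that bears it (a point fixed in the world has none). Each returns a list of dicts, best first, with "score" (0 to 1); they miss things now and then, are a little off and sometimes report something else, mostly with a low value. They report only what shows in the picture. A call takes as long as a camera call. They do not tell look-alikes from the thing itself.
- r.trace(camera, thing): "pixels" (420x560 bool, what is visible of it) and "bbox" ([left, top, right, bottom] in pixels, round what is visible of it).
The state is a dict: "t": time; "joint_positions": joint angles; "qvel": joint speeds; "tau": joint torques, N m; "position": TCP position; "eef_rot": TCP orientation; "wrist_force": force on the tool from outside, world axes, zero at the start; "wrist_torque": the same for the moment, N m; "finger_gap": finger opening in m.
Only numpy, scipy, OpenCV 4.12 (cv2) and the standard library are available. Lean on these libraries where they do the work, as an engineer would, in place of code of your own. Each camera call takes 0.05 s, during which the arm holds its last target. There are 200 camera calls.

## Working session

There is one attempt and no reset: what is moved stays moved. The work goes in short steps, Python scripts to look and compute and a tool call to move; the robot and the scene stay as the last step left them, time stands still between calls to the robot, and variables do not carry over. Pictures are saved under pics/ and viewed, about 8 in all and at most 12, crops included, and the job is handed in when it is done.

Besides the shell and the picture viewer there is one more tool, called after "Request:" by a JSON object that holds its "op" and its "data". servo_tool: Moves the arm, as the interface text tells. Its arguments: {"type":"object","properties":{"moves":{"type":"array"},"newtons":{"type":"number"}},"required":["moves"]}

```bash
ls; mkdir -p pics
cat > h.py <<'E'
from plant import r
import numpy as np, cv2
from scipy.spatial.transform import Rotation as R
def cap(n,save=None):
    c=r.capture(n)
    if save: cv2.imwrite('pics/'+save,c['img'][:,:,::-1])
    return c
def cam(c):
    f=c['img'].shape[0]/2/np.tan(np.radians(c['fovy'])/2)
    o=np.array(c['orientation'])
    M=R.from_euler('xyz',o).as_matrix() if o.shape==(3,) else o
    return f,M,np.array(c['xyz'])
def ray(c,u,v,z):
    f,M,p=cam(c); d=M@np.array([(u-c['cx'])/f,(v-c['cy'])/f,1]); return p+d*(z-p[2])/d[2]
def proj(c,P):
    f,M,p=cam(c); q=(np.atleast_2d(P)-p)@M; return np.c_[c['cx']+f*q[:,0]/q[:,2],c['cy']+f*q[:,1]/q[:,2]]
E
python3 - <<'E'
from h import *
s=r.state(); print(s); print(r.grip_point_offset)
for n in ['top','side']:
    c=cap(n,n+'0.png'); print(n,c['fovy'],c['cx'],c['cy'],c['xyz'],c['orientation'])
    for t in ['plate','fixture','clamp_grip','pressure_plate','tube_rack','tip_box','reservoir']:
        print(t,[(round(d['score'],2),[int(x) for x in d['bbox']]) for d in r.trace(n,t)])
a=cv2.imread('pics/top0.png');b=cv2.imread('pics/side0.png')
E
```

```text
pics
{'t': 0.0, 'joint_positions': array([-1.29221249,  0.53717953, -0.00441313,  1.53888999,  0.00257967,
        1.06725898, -0.07122889]), 'qvel': array([-0.00026724, -0.00030123, -0.0004449 , -0.00029831,  0.00148951,
        0.00137752,  0.00056106]), 'tau': array([ 1.83204529e-04, -5.83396518e+01,  1.04868293e+00, -2.59107131e+01,
        1.23061994e-02,  9.46087675e-03,  9.70136057e-06]), 'position': array([0.21950896, 0.61114376, 0.23039807]), 'eef_rot': array([3.14147045e+00, 1.72583560e-03, 1.22602373e+00]), 'wrist_force': array([-0.42847142,  0.0449746 , -0.37980817]), 'wrist_torque': array([ 0.0130577 , -0.01392933, -0.03372187]), 'finger_gap': 0.08537809354426226}
0.0187
top 52.21128070894378 289.5027061759628 204.84825640221396 [ 0.34914582 -0.0171212   1.2170869 ] [-2.95685330e+00 -2.31044024e-03 -1.55042013e+00]
plate [(0.83, [188, 174, 216, 206]), (0.82, [157, 219, 197, 249]), (0.62, [130, 262, 186, 325])]
fixture [(0.73, [238, 191, 363, 257])]
clamp_grip [(0.63, [316, 225, 364, 239])]
pressure_plate [(0.54, [239, 193, 364, 253]), (0.44, [299, 206, 303, 225])]
tube_rack [(0.96, [401, 239, 444, 270])]
tip_box [(0.92, [111, 146, 163, 183])]
reservoir [(0.88, [288, 130, 342, 156])]
side 50.02410201578722 275.5569323562614 208.59123347281562 [ 0.19274782 -0.70984542  0.80556977] [-2.27823028  0.00496955 -0.47024619]
plate [(0.82, [123, 170, 178, 213]), (0.73, [241, 169, 275, 199]), (0.63, [193, 169, 222, 202])]
fixture [(0.81, [234, 204, 307, 299])]
clamp_grip [(0.73, [275, 248, 293, 304]), (0.68, [288, 355, 346, 420])]
pressure_plate [(0.83, [256, 202, 285, 227])]
tube_rack [(0.66, [288, 355, 349, 419])]
tip_box [(0.77, [234, 127, 271, 162])]
reservoir [(0.87, [340, 212, 394, 259])]
```

Run:
```python
import cv2
a=cv2.imread('pics/top0.png')[110:345,90:470];b=cv2.imread('pics/side0.png')[110:420,100:420]
cv2.imwrite('pics/t1.png',cv2.resize(a,None,fx=2.1,fy=2.1,interpolation=2)); cv2.imwrite('pics/s1.png',cv2.resize(b,None,fx=1.9,fy=1.9,interpolation=2))
```

```text
(no output)
```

View pics/t1.png

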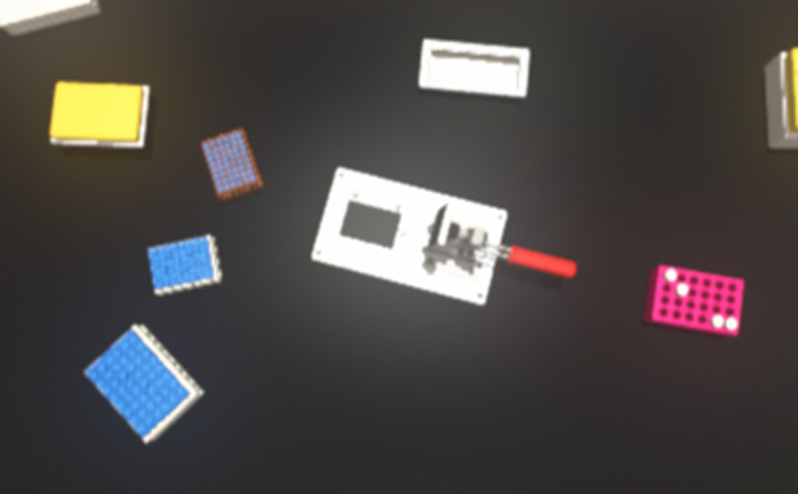

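View pics/s1.png

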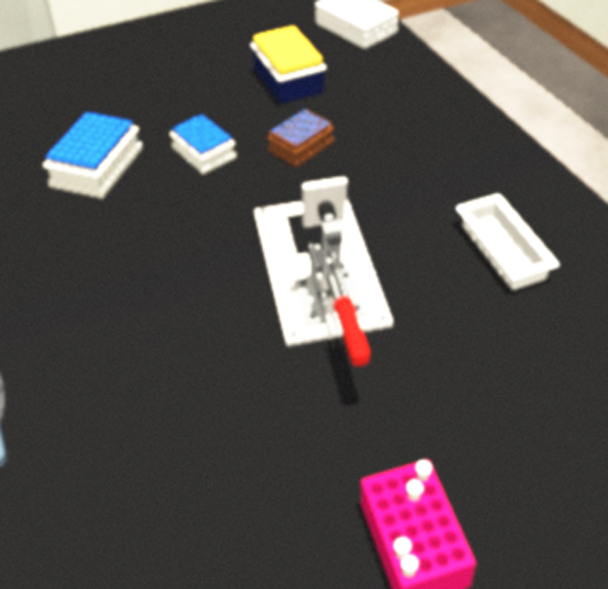

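The candidates for "plate", in top-camera pixels:
- brown plate at about (202,190)
- small white plate with blue mat at about (177,234)
- larger white plate at about (158,293)

I choose the small white one at (177,234). The fixture is at about (285,222), with its red handle pointing image-right. Next I measure both.

Run:
```python
from h import *
def rect(c,m,z):
    q=cv2.findContours(m.astype(np.uint8),0,2)[0]; q=max(q,key=cv2.contourArea).reshape(-1,2)
    P=np.array([ray(c,u,v,z)[:2] for u,v in q]).astype(np.float32)*1000
    return cv2.minAreaRect(P)
for n in ['top','side']:
    c=cap(n); 
    for d in r.trace(n,'plate'):
        m=d['pixels']; i=c['img'].astype(int); bl=m&(i[...,2]-i[...,0]>60)
        print(n,'plate',d['bbox'],bl.sum(), rect(c,bl,.036) if bl.sum()>50 else '')
    i=c['img'].astype(int)
    for d in r.trace(n,'fixture')[:1]:
        m=d['pixels']; print('fix',rect(c,m,.012))
        wm=m&(i.min(2)>150); print('fixwhite',rect(c,wm,.012))
        b=d['bbox']; mm=np.zeros(m.shape,bool); mm[int(b[1]):int(b[3]),int(b[0]):int(b[2])]=1
    red=(i[...,0]>150)&(i[...,1]<80)&(i[...,2]<80)
    for d in r.trace(n,'clamp_grip')[:1]: 
        print('red',rect(c,red&d['pixels'],.077+.011 if n=='top' else .085))
    for t in ['tube_rack','tip_box','reservoir']:
        d=r.trace(n,t)[0]; b=d['bbox']; print(t,ray(c,(b[0]+b[2])/2,(b[1]+b[3])/2,.04)[:2])
a=cv2.imread('pics/top0.png')[180:265,140:370]; cv2.imwrite('pics/crop1.png',cv2.resize(a,None,fx=3.4,fy=3.4,interpolation=2))
```

```text
top plate [159.5, 219.8, 196.0, 247.2] 552 ((479.09625244140625, 297.8195495605469), (54.680057525634766, 77.62357330322266), 13.070786476135254)
top plate [129.6, 261.5, 187.6, 323.7] 1282 ((323.6984558105469, 343.2587890625), (115.87055969238281, 79.22283935546875), 45.37033462524414)
top plate [184.8, 171.9, 218.0, 204.3] 103 ((625.5303955078125, 269.69482421875), (10.255720138549805, 3.5374860763549805), 21.35963249206543)
fix ((515.6372680664062, -54.75779724121094), (347.7265930175781, 131.5343475341797), 76.83775329589844)
fixwhite ((526.6044311523438, -5.5535125732421875), (246.92845153808594, 130.82644653320312), 76.49640655517578)
red ((484.00836181640625, -172.83363342285156), (79.30596160888672, 20.76776695251465), 77.0270004272461)
tube_rack [ 0.44246571 -0.37718198]
tip_box [0.66973944 0.41686827]
reservoir [ 0.7438328  -0.08596517]
side plate [125.0, 167.1, 174.4, 213.9] 749 ((324.9437255859375, 358.40472412109375), (118.2706298828125, 83.25688171386719), 45.085391998291016)
side plate [243.0, 167.9, 274.1, 199.6] 101 ((623.3215942382812, 248.80772399902344), (58.364830017089844, 33.82524108886719), 55.59187698364258)
side plate [188.4, 171.5, 220.2, 201.0] 330 ((477.1984558105469, 296.5255432128906), (55.58049011230469, 80.62812042236328), 13.32715892791748)
fix ((523.4074096679688, -6.4383087158203125), (334.819580078125, 136.63107299804688), 74.27145385742188)
fixwhite ((532.8203735351562, 13.837844848632812), (287.420654296875, 138.13787841796875), 76.0187759399414)
red ((480.67340087890625, -177.50253295898438), (92.74236297607422, 21.18601417541504), 77.19310760498047)
tube_rack [ 0.52598412 -0.05639669]
tip_box [ 0.74829619 -0.10770583]
reservoir [ 0.74556068 -0.10923776]
```

View pics/crop1.png

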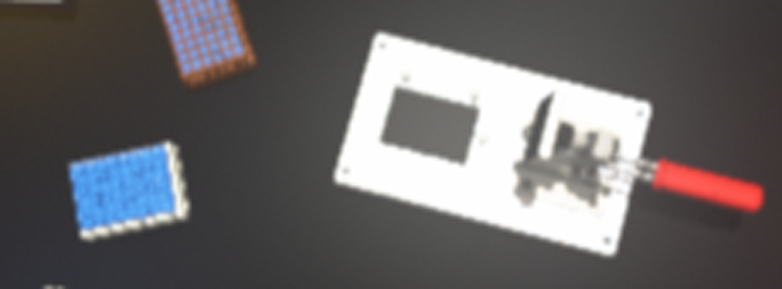

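The close crop confirms the smaller white/blue plate: its blue mat runs from crop (70,145) to (185,235). The nest pins are at crop (405,78), (475,98) and (483,142). Next I plan the approach above the plate.

```bash
cat >> h.py <<'E'
def plan(pos,rpy,n,hand=1):
    """n equal rows from the measured pose to the target, in tool axes"""
    s=r.state(); p=s['position']; A=R.from_euler('xyz',s['eef_rot']); B=R.from_euler('xyz',rpy)
    w=(A.inv()*B).as_rotvec()/n; step=(np.array(pos)-p)/n
    for k in range(n):
        d=(A*R.from_rotvec(w*k)).inv().apply(step)   # shift in axes before this row's turn
        print([round(float(x),4) for x in [*w,*d]]+[hand])
def fx(P,F):  # fixture mm -> world m ; F=(x,y,yaw)
    c,s=np.cos(F[2]),np.sin(F[2]); P=np.array(P)/1000.
    return np.array([F[0]+c*P[0]-s*P[1],F[1]+s*P[0]+c*P[1],P[2]])
E
python3 - <<'E'
from h import *
c=cap('top')
q=np.array([[378,33],[650,103],[613,253],[336,180]])/3.4+[139.65,179.65]
W=np.array([ray(c,u,v,.012) for u,v in q]); print(W, W.mean(0)); 
e=W[0]-W[1]+W[3]-W[2]; print('long dir deg',np.degrees(np.arctan2(e[1],e[0])), np.linalg.norm(e)/2,np.linalg.norm(W[0]-W[3]))
i=c['img'].astype(int); dark=(i.max(2)<110).astype(np.uint8)
n,l,st,ct=cv2.connectedComponentsWithStats(dark)
for k in range(n):
    if 200<st[k][4]<1500 : print('dark',st[k],ct[k],ray(c,*ct[k],.016))
plan([.478,.297,.16],[np.pi,0,.23],10)
E
```

```text
[[ 0.61740688  0.09695217  0.012     ]
 [ 0.56200856 -0.1335704   0.012     ]
 [ 0.43592053 -0.10342234  0.012     ]
 [ 0.49161796  0.12721969  0.012     ]] [ 0.52673848 -0.00320522  0.012     ]
long dir deg 76.45537951603987 0.23717875807353875 0.1293791892738552
[0.0, -0.0, 0.0996, -0.0209, 0.0349, 0.0071, 1]
[0.0, -0.0, 0.0996, -0.0173, 0.0369, 0.0071, 1]
[0.0, -0.0, 0.0996, -0.0136, 0.0384, 0.0071, 1]
[0.0, -0.0, 0.0996, -0.0097, 0.0395, 0.0071, 1]
[0.0, -0.0, 0.0996, -0.0057, 0.0403, 0.0071, 1]
[0.0, -0.0, 0.0996, -0.0017, 0.0407, 0.0071, 1]
[0.0, -0.0, 0.0996, 0.0024, 0.0406, 0.0071, 1]
[0.0, -0.0, 0.0996, 0.0064, 0.0402, 0.0071, 1]
[0.0, -0.0, 0.0996, 0.0104, 0.0394, 0.0071, 1]
[0.0, -0.0, 0.0996, 0.0143, 0.0381, 0.0071, 1]
```

Request:
{"op": "servo_tool", "data": {"moves": [[0, 0, 0.1, -0.021, 0.035, 0.007, 1], [0, 0, 0.1, -0.017, 0.037, 0.007, 1], [0, 0, 0.1, -0.0135, 0.0385, 0.007, 1], [0, 0, 0.1, -0.0095, 0.0395, 0.007, 1], [0, 0, 0.1, -0.0055, 0.04, 0.007, 1]]}}

```text
t: 1.97
position: [0.3501, 0.4533, 0.1963]
eef_rot: [-3.141, -0.001, 0.721]
wrist_force: [-0.3, 1.1, -0.3]
finger_gap: 0.0853
```

Request:
{"op": "servo_tool", "data": {"moves": [[0, 0, 0.1, -0.0015, 0.0405, 0.007, 1], [0, 0, 0.1, 0.0025, 0.0405, 0.007, 1], [0, 0, 0.1, 0.0065, 0.04, 0.007, 1], [0, 0, 0.1, 0.0105, 0.0395, 0.007, 1], [0, 0, 0.1, 0.0145, 0.038, 0.007, 1]]}}

```text
t: 2.38
position: [0.4792, 0.2964, 0.1613]
eef_rot: [-3.141, -0.001, 0.221]
wrist_force: [1.0, -0.4, -0.1]
finger_gap: 0.0852
```

Run:
```python
from h import *
s=r.state(); print(s['t'],s['position'],s['eef_rot'],s['wrist_force'])
c=cap('wrist','w1.png'); print(c['xyz'],c['orientation'],c['fovy'])
i=c['img'].astype(int)
for d in r.trace('wrist','plate'):
    m=d['pixels']; bl=m&(i[...,2]-i[...,0]>60)
    q=max(cv2.findContours(bl.astype(np.uint8),0,2)[0],key=cv2.contourArea).reshape(-1,2)
    P=np.array([ray(c,u,v,.036)[:2] for u,v in q]).astype(np.float32)*1000
    print(d['score'],d['bbox'],cv2.minAreaRect(P))
```

```text
2.3833 [0.47917922 0.29644077 0.1613242 ] [-3.14119750e+00 -6.39538319e-04  2.21391244e-01] [ 1.01141144 -0.35560037 -0.07833836]
[0.46256641 0.36756402 0.30418892] [ 2.85573742e+00 -3.82825545e-04  2.20973085e-01] 64.10448093934578
0.9 [353.1, 231.2, 456.0, 315.3] ((645.9119873046875, 253.2938232421875), (4.529000759124756, 51.32228469848633), 20.760669708251953)
0.79 [1.1, 0.1, 198.7, 192.0] ((314.79180908203125, 336.9339599609375), (121.97493743896484, 85.69229125976562), 45.56964874267578)
0.56 [238.0, 137.9, 312.0, 240.9] ((479.0047607421875, 296.8841247558594), (52.27745056152344, 73.69085693359375), 12.746880531311035)
```

View pics/w1.png

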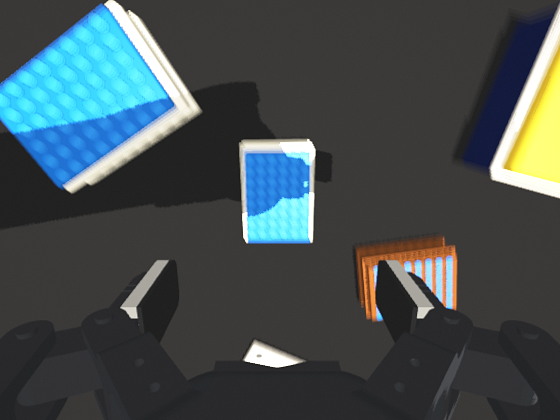

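The small plate sits at pixels (240–313,140–243), square and centred between the fingers, with both look-alikes clear. I descend now.

Request:
{"op": "servo_tool", "data": {"moves": [[0, 0, 0, 0, 0, 0.034, 1], [0, 0, 0, 0, 0, 0.034, 1], [0, 0, 0, 0, 0, 0.034, 1], [0, 0, 0, 0, 0, 0.034, 1], [0, 0, 0, 0, 0, 0.02, 1]]}}

```text
t: 2.9
position: [0.4764, 0.2974, 0.0022]
eef_rot: [3.141, 0.003, 0.227]
wrist_force: [-0.1, 0.5, 1.2]
finger_gap: 0.0853
```

Request:
{"op": "servo_tool", "data": {"moves": [[0, 0, 0, 0, 0, 0, 0], [0, 0, 0, 0, 0, 0, 0], [0, 0, 0, 0, 0, 0, 0], [0, 0, 0, 0, 0, 0, 0], [0, 0, 0, 0, 0, 0, 0]], "newtons": 40}}

```text
t: 3.32
position: [0.4791, 0.2988, 0.0069]
eef_rot: [-3.14, -0.003, 0.226]
wrist_force: [1.0, 0.2, -0.8]
finger_gap: 0.0593
```

Request:
{"op": "servo_tool", "data": {"moves": [[0, 0, 0, 0, 0, 0, -1], [0, 0, 0, 0, 0, 0, -1], [0, 0, 0, 0, 0, -0.01, -1], [0, 0, 0, 0, 0, -0.03, -1], [0, 0, 0, 0, 0, -0.04, -1]], "newtons": 40}}

```text
t: 3.73
position: [0.4761, 0.2966, 0.0845]
eef_rot: [3.139, 0.005, 0.226]
wrist_force: [0.9, 0.2, -0.2]
finger_gap: 0.0594
```

Run:
```python
from h import *
s=r.state(); print(s['t'],s['position'],s['eef_rot'],s['wrist_force'],s['finger_gap'])
F=(.5267,-.0032,-.235)
t=fx([-5,62,90],F); print(t)
plan(t,[np.pi,0,-.235],8,-1)
c=cap('wrist','w2.png')
```

```text
3.7333 [0.47606716 0.29660998 0.08450828] [3.13926517 0.0051508  0.22607207] [ 0.92528177  0.20413241 -0.1735447 ] 0.05938525326065707
[0.53627369 0.0582601  0.09      ]
[0.0004, 0.0006, 0.0576, 0.0007, 0.0307, -0.0006, -1]
[0.0004, 0.0006, 0.0576, 0.0024, 0.0306, -0.0006, -1]
[0.0004, 0.0006, 0.0576, 0.0042, 0.0304, -0.0006, -1]
[0.0004, 0.0006, 0.0576, 0.0059, 0.0302, -0.0007, -1]
[0.0004, 0.0006, 0.0576, 0.0077, 0.0298, -0.0007, -1]
[0.0004, 0.0006, 0.0576, 0.0094, 0.0293, -0.0007, -1]
[0.0004, 0.0006, 0.0576, 0.011, 0.0287, -0.0007, -1]
[0.0004, 0.0006, 0.0576, 0.0127, 0.028, -0.0007, -1]
```

View pics/w2.png

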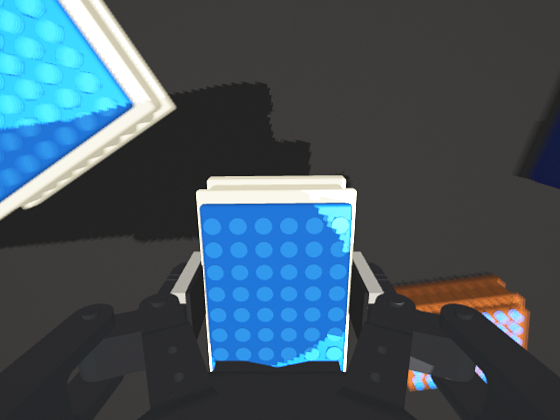

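The plate is held square between the pads with its mat on (pixels 198–356 × 176–370). Moving on to the nest.

Request:
{"op": "servo_tool", "data": {"moves": [[0, 0, 0.058, 0.0007, 0.0307, -0.0006, -1], [0, 0, 0.058, 0.0024, 0.0306, -0.0006, -1], [0, 0, 0.058, 0.0042, 0.0304, -0.0006, -1], [0, 0, 0.058, 0.006, 0.0302, -0.0007, -1], [0, 0, 0.058, 0.0077, 0.0298, -0.0007, -1]]}}

```text
t: 4.2
position: [0.5162, 0.1477, 0.0894]
eef_rot: [-3.141, -0.001, -0.067]
wrist_force: [0.4, 0.1, -1.4]
finger_gap: 0.0589
```

Request:
{"op": "servo_tool", "data": {"moves": [[0, 0, 0.058, 0.0094, 0.0293, -0.0007, -1], [0, 0, 0.058, 0.011, 0.0287, -0.0007, -1], [0, 0, 0.055, 0.0127, 0.028, -0.0007, -1], [0, 0, 0, 0, 0, 0, -1], [0, 0, 0, 0, 0, 0, -1]]}}

```text
t: 4.62
position: [0.5388, 0.0571, 0.0914]
eef_rot: [3.141, -0.001, -0.239]
wrist_force: [0.8, 1.5, -2.1]
finger_gap: 0.0587
```

Run:
```python
from h import *
s=r.state(); print(s['t'],s['position'],s['eef_rot'],s['wrist_force'],s['finger_gap'])
F=(.5267,-.0032,-.235)
c=cap('wrist','w3.png')
# overlay predicted pins
im=c['img'][:,:,::-1].copy()
for P in [(34,25,30),(34,85,30),(0,9,30)]:
    q=proj(c,fx(P,F))[0]; cv2.drawMarker(im,tuple(int(x) for x in q),(0,0,255),0,12,1); print(P,q)
for P in [(-65,-120,12),(65,-120,12),(65,120,12),(-65,120,12)]:
    q=proj(c,fx(P,F))[0]; cv2.drawMarker(im,tuple(int(x) for x in q),(0,255,0),0,16,1); print(P,q)
cv2.imwrite('pics/w3o.png',im)
m=c['img'].astype(int); bl=(m[...,2]-m[...,0]>60).astype(np.uint8)
q=max(cv2.findContours(bl,0,2)[0],key=cv2.contourArea).reshape(-1,2)
z=s['position'][2]-.0069+.0365
P=np.array([ray(c,u,v,z) for u,v in q])-s['position']; P=P@R.from_euler('xyz',s['eef_rot']).as_matrix()
print('mat in tool',P.min(0),P.max(0), cv2.minAreaRect(P[:,:2].astype(np.float32)*1000))
plan(fx([-5,62,40],F),[np.pi,0,-.235],3,-1)
```

```text
4.6167 [0.53881686 0.05709281 0.09143737] [ 3.14130295e+00 -1.40586736e-03 -2.39161592e-01] [ 0.81442557  1.48563169 -2.10873942] 0.05869193393705342
(34, 25, 30) [332.11845438 273.10272909]
(34, 85, 30) [336.15942624 186.71845769]
(0, 9, 30) [281.8463224  294.22771846]
(-65, -120, 12) [205.08046289 417.12257171]
(65, -120, 12) [358.02499656 416.41967973]
(65, 120, 12) [381.73500693 127.37604929]
(-65, 120, 12) [181.00692638 128.32352082]
mat in tool [-0.0283687  -0.03969103 -0.02965076] [ 0.02599078  0.03255146 -0.02955429] ((-1.1511726379394531, -3.448577880859375), (72.42438507080078, 53.93611145019531), 89.54702758789062)
[-0.0002, -0.0002, -0.0003, -0.0006, 0.0005, 0.0171, -1]
[-0.0002, -0.0002, -0.0003, -0.0006, 0.0005, 0.0171, -1]
[-0.0002, -0.0002, -0.0003, -0.0006, 0.0005, 0.0171, -1]
```

View pics/w3o.png

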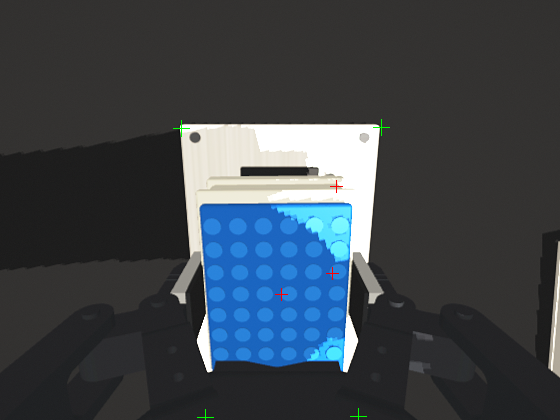

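The predicted corners sit within about 2 px of the real ones, at (181,125) and (381,125), so the fixture pose is good with a +1.5 mm shift along its y. I lower the plate clear of the pins.

Request:
{"op": "servo_tool", "data": {"moves": [[0, 0, 0.004, -0.003, 0, 0.015, -1], [0, 0, 0, 0, 0, 0.02, -1], [0, 0, 0, 0, 0, 0.02, -1], [0, 0, 0, 0, 0, 0.007, -1], [0, 0, 0, 0, 0, 0, -1]]}}

```text
t: 5.08
position: [0.5337, 0.0615, 0.0273]
eef_rot: [3.141, 0.003, -0.237]
wrist_force: [-0.6, 0.3, -0.6]
finger_gap: 0.0589
```

Request:
{"op": "servo_tool", "data": {"moves": [[0, 0, 0, 0, 0, 0.002, -1], [0, 0, 0, 0, 0, 0.002, -1], [0, 0, 0, 0, 0, 0.001, -1], [0, 0, 0, 0, 0, 0, -1]]}}

```text
t: 5.42
position: [0.5357, 0.0604, 0.0242]
eef_rot: [-3.141, -0.001, -0.239]
wrist_force: [-0.3, 0.1, -0.0]
finger_gap: 0.0592
```

```bash
cat >> h.py <<'E'
F=(.5270,-.0017,-.235)
def st():
    s=r.state(); p=s['position']; d=p[:2]-np.array(F[:2]); c,q=np.cos(F[2]),np.sin(F[2])
    f=s['wrist_force']
    print('t',round(s['t'],2),'TCP fixture mm',np.round([1e3*(c*d[0]+q*d[1]),1e3*(-q*d[0]+c*d[1]),1e3*p[2]],1),'rot',np.round(s['eef_rot'],3),
     'F fixture',np.round([c*f[0]+q*f[1],-q*f[0]+c*f[1],f[2]],1),'gap',round(s['finger_gap'],4))
E
python3 -c "
from h import *
st(); cap('side','s2.png')"
```

```text
t 5.42 TCP fixture mm [-6.  62.4 24.2] rot [-3.141e+00 -1.000e-03 -2.390e-01] F fixture [-0.3  0.  -0. ] gap 0.0592
```

Request:
{"op": "servo_tool", "data": {"moves": [[0, 0, 0, 0.002, 0.002, 0, -1], [0, 0, 0, 0.002, 0.002, 0, -1], [0, 0, 0, 0, 0, 0, -1]]}}

```text
t: 5.72
position: [0.5388, 0.0544, 0.0239]
eef_rot: [3.141, -0.001, -0.24]
wrist_force: [0.2, -0.0, -1.0]
finger_gap: 0.0593
```

Request:
{"op": "servo_tool", "data": {"moves": [[0, 0, 0, 0.001, 0, 0, -1], [0, 0, 0, 0.001, 0, 0, -1], [0, 0, 0, 0, 0, 0, -1]]}}

```text
t: 5.97
position: [0.54, 0.0548, 0.0235]
eef_rot: [3.141, 0.0, -0.239]
wrist_force: [-0.4, 0.7, -1.1]
finger_gap: 0.059
```

Request:
{"op": "servo_tool", "data": {"moves": [[0, 0, 0, 0.001, 0, 0, -1], [0, 0, 0, 0, 0, 0, -1]]}}

```text
t: 6.13
position: [0.5401, 0.0548, 0.0233]
eef_rot: [3.141, 0.002, -0.239]
wrist_force: [-3.2, 1.0, 0.5]
finger_gap: 0.0595
```

```bash
python3 -c "
from h import *
st()"
```

```text
t 6.13 TCP fixture mm [-0.4 58.  23.3] rot [ 3.141e+00  2.000e-03 -2.390e-01] F fixture [-3.3  0.2  0.5] gap 0.0595
```

Request:
{"op": "servo_tool", "data": {"moves": [[0, 0, 0, 0.0005, 0.001, 0, -1], [0, 0, 0, 0, 0.001, 0, -1], [0, 0, 0, 0, 0, 0, -1]]}}

```text
t: 6.38
position: [0.5398, 0.0535, 0.0232]
eef_rot: [-3.141, 0.003, -0.238]
wrist_force: [-3.8, 2.8, -0.5]
finger_gap: 0.0591
```

Request:
{"op": "servo_tool", "data": {"moves": [[0, 0, 0, 0, 0.001, 0, -1], [0, 0, 0, 0, 0.0005, 0, -1], [0, 0, 0, 0, 0, 0, -1]]}}

```text
t: 6.63
position: [0.5395, 0.0521, 0.0232]
eef_rot: [-3.141, 0.003, -0.238]
wrist_force: [-4.1, 3.2, -0.7]
finger_gap: 0.0591
```

```bash
python3 -c "
from h import *
st()"
```

```text
t 6.63 TCP fixture mm [-0.4 55.2 23.2] rot [-3.141e+00  3.000e-03 -2.380e-01] F fixture [-4.8  2.2 -0.7] gap 0.0591
```

Request:
{"op": "servo_tool", "data": {"moves": [[0, 0, 0, 0, 0.001, 0, -1], [0, 0, 0, 0, 0.0005, 0, -1], [0, 0, 0, 0, 0, 0, -1]]}}

```text
t: 6.88
position: [0.5393, 0.0516, 0.0232]
eef_rot: [-3.14, 0.003, -0.238]
wrist_force: [-3.2, 5.1, -1.4]
finger_gap: 0.0594
```

Request:
{"op": "servo_tool", "data": {"moves": [[0, 0, 0, 0, 0.001, 0, -1], [0, 0, 0, 0, 0, 0, -1]]}}

```text
t: 7.05
position: [0.5393, 0.0515, 0.0233]
eef_rot: [-3.139, 0.002, -0.237]
wrist_force: [-4.1, 6.5, -0.9]
finger_gap: 0.0595
```

```bash
python3 -c "
from h import *
st()"
```

```text
t 7.05 TCP fixture mm [-0.4 54.6 23.3] rot [-3.139e+00  2.000e-03 -2.370e-01] F fixture [-5.5  5.4 -0.9] gap 0.0595
```

Request:
{"op": "servo_tool", "data": {"moves": [[0, 0, 0, 0, 0, 0.001, -1], [0, 0, 0, 0.0005, 0.0005, 0.001, -1], [0, 0, 0, 0, 0, 0, -1]]}}

```text
t: 7.3
position: [0.5394, 0.0515, 0.022]
eef_rot: [-3.138, 0.004, -0.237]
wrist_force: [-7.2, 8.3, 10.1]
finger_gap: 0.059
```

```bash
python3 -c "
from h import *
st()"
```

```text
t 7.3 TCP fixture mm [-0.3 54.6 22. ] rot [-3.138  0.004 -0.237] F fixture [-8.9  6.4 10.1] gap 0.059
```

Request:
{"op": "servo_tool", "data": {"moves": [[0, 0, 0, 0, 0, 0, 0.5], [0, 0, 0, 0, 0, 0, 0.75], [0, 0, 0, 0, 0, 0, 0.75], [0, 0, 0, 0, 0, 0, 0.75]]}}

```text
t: 7.63
position: [0.5413, 0.0474, 0.0218]
eef_rot: [3.141, -0.002, -0.24]
wrist_force: [0.0, -0.2, 1.0]
finger_gap: 0.0749
```

Request:
{"op": "servo_tool", "data": {"moves": [[0, 0, 0, 0.003, 0, 0, 0.75], [0, 0, 0, 0.003, 0, 0, 0.75], [0, 0, 0, 0.001, 0, 0, 0.75], [0, 0, 0, 0, 0, 0, 0.75]]}}

```text
t: 7.97
position: [0.546, 0.0467, 0.0212]
eef_rot: [3.141, 0.003, -0.239]
wrist_force: [-5.1, 1.3, 3.7]
finger_gap: 0.0746
```

```bash
python3 -c "
from h import *
st()"
```

```text
t 7.97 TCP fixture mm [ 7.2 51.5 21.2] rot [ 3.141e+00  3.000e-03 -2.390e-01] F fixture [-5.3  0.1  3.7] gap 0.0746
```

Request:
{"op": "servo_tool", "data": {"moves": [[0, 0, 0, -0.0035, 0, 0, 0.75], [0, 0, 0, -0.0035, 0, 0, 0.8], [0, 0, 0, 0, -0.003, -0.03, 1], [0, 0, 0, 0, -0.02, -0.035, 1], [0, 0, 0, 0, -0.03, -0.035, 1]]}}

```text
t: 8.38
position: [0.5523, 0.094, 0.1196]
eef_rot: [3.14, -0.001, -0.244]
wrist_force: [1.7, 1.2, -0.4]
finger_gap: 0.0854
```

Request:
{"op": "servo_tool", "data": {"moves": [[0, 0, 0, 0, -0.03, -0.02, 0], [0, 0, 0, 0, 0, 0, -1], [0, 0, 0, 0, 0, 0, -1]]}}

```text
t: 8.63
position: [0.5609, 0.1286, 0.1396]
eef_rot: [-3.139, -0.004, -0.235]
wrist_force: [0.1, -1.4, 0.8]
finger_gap: 0.0511
```

Run:
```python
from h import *
st(); s=r.state()
c=cap('wrist'); im=c['img'][:,:,::-1].copy()
def mk(P,col):
    q=proj(c,fx(P,F))[0]; cv2.drawMarker(im,tuple(int(round(x)) for x in q),col,0,10,1)
for P in [(34,25,30),(34,85,30),(0,9,30)]: mk(P,(0,0,255))
for P in [(-30,13,44),(30,13,44),(30,97,44),(-30,97,44)]: mk(P,(255,0,255))
for P in [(-65,-120,12),(65,-120,12),(65,120,12),(-65,120,12)]: mk(P,(0,255,0))
cv2.imwrite('pics/w4.png',im)
```

```text
t 8.63 TCP fixture mm [  2.7 134.6 139.6] rot [-3.139 -0.004 -0.235] F fixture [ 0.5 -1.4  0.8] gap 0.0511
```

View pics/w4.png

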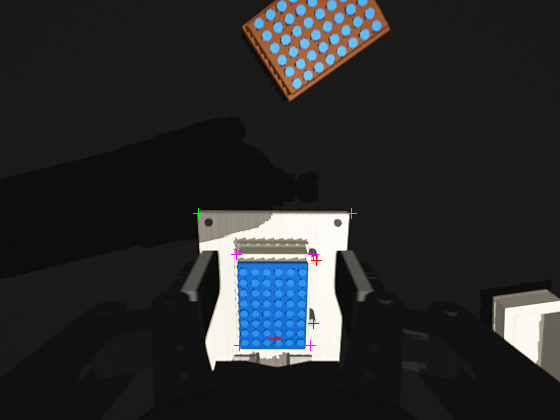

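The plate stands in the nest square with the fixture: its outline is at (237–308, 240–350), and the side pins show along its right edge. I push its +y end lightly with shut fingers to seat it on the end pin.

Request:
{"op": "servo_tool", "data": {"moves": [[0, 0, 0, -0.002, 0, 0.025, -1], [0, 0, 0, 0, 0, 0.03, -1], [0, 0, 0, 0, 0, 0.03, -1], [0, 0, 0, 0, 0, 0.02, -1], [0, 0, 0, 0, 0.01, 0, -1]]}}

```text
t: 9.1
position: [0.5514, 0.1162, 0.0285]
eef_rot: [3.138, 0.007, -0.238]
wrist_force: [-0.7, -0.4, -0.3]
finger_gap: -0.0001
```

Request:
{"op": "servo_tool", "data": {"moves": [[0, 0, 0, 0, 0.008, 0, -1], [0, 0, 0, 0, 0.003, 0, -1], [0, 0, 0, 0, 0.002, 0, -1], [0, 0, 0, 0, 0, 0, -1]]}}

```text
t: 9.43
position: [0.5531, 0.1032, 0.0346]
eef_rot: [-3.141, -0.002, -0.24]
wrist_force: [-0.4, 0.7, -0.2]
finger_gap: 0.0
```

```bash
python3 -c "
from h import *
st()"
```

```text
t 9.43 TCP fixture mm [  0.9 108.1  34.6] rot [-3.141e+00 -2.000e-03 -2.400e-01] F fixture [-0.6  0.6 -0.2] gap 0.0
```

Request:
{"op": "servo_tool", "data": {"moves": [[0, 0, 0, 0, 0.0015, 0, -1], [0, 0, 0, 0, 0.001, 0, -1], [0, 0, 0, 0, 0, 0, -1]]}}

```text
t: 9.68
position: [0.5524, 0.1025, 0.034]
eef_rot: [-3.14, -0.002, -0.238]
wrist_force: [1.0, 2.4, 1.2]
finger_gap: -0.0001
```

Request:
{"op": "servo_tool", "data": {"moves": [[0, 0, 0, 0, 0.001, 0, -1], [0, 0, 0, 0, 0, 0, -1]]}}

```text
t: 9.85
position: [0.5524, 0.1025, 0.0339]
eef_rot: [-3.139, -0.002, -0.238]
wrist_force: [1.5, 4.9, 3.2]
finger_gap: -0.0003
```

```bash
python3 -c "
from h import *
st()"
```

```text
t 9.85 TCP fixture mm [  0.4 107.2  33.9] rot [-3.139e+00 -2.000e-03 -2.380e-01] F fixture [0.4 5.1 3.2] gap -0.0003
```

Contact force rose from 2.4 to 5.1 N with no motion, so the plate is hard against the end pin. I retreat and go over to the handle.

Request:
{"op": "servo_tool", "data": {"moves": [[0, 0, 0, 0, -0.01, 0, -1], [0, 0, 0, 0, -0.02, -0.03, -1], [0, 0, 0, 0, 0, -0.04, -1], [0, 0, 0, 0, 0, -0.04, -1], [0, 0, 0, 0, 0, -0.04, -1]]}}

```text
t: 10.27
position: [0.5576, 0.13, 0.1844]
eef_rot: [3.14, 0.001, -0.238]
wrist_force: [1.8, 0.5, -0.5]
finger_gap: 0.0004
```

Request:
{"op": "servo_tool", "data": {"moves": [[0, 0, 0, 0, 0.01, -0.04, -1], [0, 0, 0, 0, 0.038, -0.015, -1], [0, 0, 0, 0, 0.04, 0, -1], [0, 0, 0, 0, 0.04, 0, -1], [0, 0, 0, 0, 0.04, 0, -1]]}}

```text
t: 10.68
position: [0.5178, -0.0348, 0.2385]
eef_rot: [3.141, -0.0, -0.238]
wrist_force: [1.5, -0.2, -0.7]
finger_gap: 0.0004
```

Request:
{"op": "servo_tool", "data": {"moves": [[0, 0, 0, 0, 0.04, 0, -1], [0, 0, 0, 0, 0.04, 0, -1], [0, 0, 0, 0, 0.04, 0, 1], [0, 0, 0, 0, 0.035, 0, 1], [0, 0, 0, 0, 0, 0, 1]]}}

```text
t: 11.1
position: [0.4787, -0.1921, 0.2386]
eef_rot: [3.137, 0.0, -0.25]
wrist_force: [-0.4, -0.1, -0.0]
finger_gap: 0.0362
```

Run:
```python
from h import *
st()
c=cap('wrist','w5.png'); i=c['img'].astype(int)
red=((i[...,0]>120)&(i[...,1]<70)&(i[...,2]<70)).astype(np.uint8)
q=max(cv2.findContours(red,0,2)[0],key=cv2.contourArea).reshape(-1,2)
P=np.array([ray(c,u,v,.085)[:2] for u,v in q])-np.array(F[:2]); cc,s=np.cos(F[2]),np.sin(F[2])
P=np.c_[cc*P[:,0]+s*P[:,1],-s*P[:,0]+cc*P[:,1]]*1e3; print(cv2.minAreaRect(P.astype(np.float32)),P.min(0),P.max(0))
plan(fx([0,-186,62],F),[np.pi,0,-.235],5)
```

```text
t 11.1 TCP fixture mm [  -2.7 -196.4  238.6] rot [ 3.137  0.    -0.25 ] F fixture [-0.3 -0.2 -0. ] gap 0.0362
((-3.2565360069274902, -173.64662170410156), (84.0440902709961, 20.59124183654785), 89.13203430175781) [ -12.98973435 -215.76202077] [   7.61423524 -131.53883179]
[0.0004, 0.0001, -0.0023, 0.0005, -0.0013, 0.0353, 1]
[0.0004, 0.0001, -0.0023, 0.0005, -0.0013, 0.0353, 1]
[0.0004, 0.0001, -0.0023, 0.0005, -0.0013, 0.0353, 1]
[0.0004, 0.0001, -0.0023, 0.0004, -0.0013, 0.0353, 1]
[0.0004, 0.0001, -0.0023, 0.0004, -0.0013, 0.0353, 1]
```

View pics/w5.png

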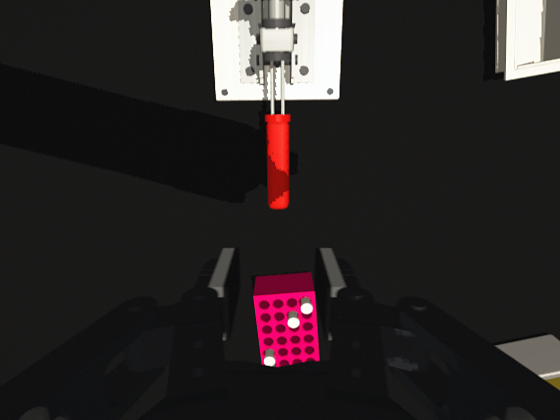

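The red handle is at columns 267–290, rows 115–208, in line with the finger centre (column 278). The pink rack shows beyond it, well below finger height. I descend onto the handle.

Request:
{"op": "servo_tool", "data": {"moves": [[0, 0, 0, 0, -0.002, 0.035, 1], [0, 0, 0, 0, -0.002, 0.035, 1], [0, 0, 0, 0, -0.002, 0.035, 1], [0, 0, 0, 0, -0.001, 0.035, 1], [0, 0, 0, 0, 0, 0.015, 1]]}}

```text
t: 11.57
position: [0.4814, -0.1742, 0.079]
eef_rot: [-3.141, 0.007, -0.237]
wrist_force: [-0.8, 1.0, 0.1]
finger_gap: 0.0853
```

Run:
```python
from h import *
st()
c=cap('wrist','w6.png'); i=c['img'].astype(int)
red=((i[...,0]>120)&(i[...,1]<70)&(i[...,2]<70)).astype(np.uint8)
q=max(cv2.findContours(red,0,2)[0],key=cv2.contourArea).reshape(-1,2)
P=np.array([ray(c,u,v,.087)[:2] for u,v in q])-np.array(F[:2]); cc,s=np.cos(F[2]),np.sin(F[2])
P=np.c_[cc*P[:,0]+s*P[:,1],-s*P[:,0]+cc*P[:,1]]*1e3; print(cv2.minAreaRect(P.astype(np.float32)),P.min(0),P.max(0))
```

```text
t 11.57 TCP fixture mm [  -4.1 -178.3   79. ] rot [-3.141  0.007 -0.237] F fixture [-1.   0.8  0.1] gap 0.0853
((-1.801234245300293, -172.97784423828125), (20.012760162353516, 84.33699798583984), 0.7732991576194763) [ -12.37024992 -215.14199296] [   7.7063264  -130.94805171]
```

Request:
{"op": "servo_tool", "data": {"moves": [[0, 0, 0, 0.001, 0.004, 0.007, 1], [0, 0, 0, 0.001, 0.004, 0.007, 1], [0, 0, 0, 0, 0, 0.004, 1], [0, 0, 0, 0, 0, 0, 1]]}}

```text
t: 11.95
position: [0.484, -0.1858, 0.0654]
eef_rot: [3.142, -0.001, -0.239]
wrist_force: [-0.0, -0.3, 0.6]
finger_gap: 0.0852
```

Request:
{"op": "servo_tool", "data": {"moves": [[0, 0, 0, 0, 0, 0, 0], [0, 0, 0, 0, 0, 0, -0.4], [0, 0, 0, 0, 0, 0, -0.8], [0, 0, 0, 0, 0, 0, -1], [0, 0, 0, 0, 0, 0, -1]], "newtons": 30}}

```text
t: 12.37
position: [0.4839, -0.1854, 0.0655]
eef_rot: [-3.141, -0.001, -0.239]
wrist_force: [-0.3, 0.5, -0.5]
finger_gap: 0.0253
```

Request:
{"op": "servo_tool", "data": {"moves": [[0, 0, 0, 0, 0, 0, -1], [0, 0, 0, 0, 0, 0, -1], [0, 0, 0, 0, 0, 0, -1]]}}

```text
t: 12.62
position: [0.4817, -0.1851, 0.0651]
eef_rot: [-3.141, 0.004, -0.24]
wrist_force: [-5.6, 1.2, 4.8]
finger_gap: 0.019
```

Run:
```python
from h import *
st()
from scipy.interpolate import CubicSpline
y=np.array([-188,-183,-175,-162,-146,-125,-100,-71,-38,-18,-4,3.]);z=np.array([77,96,118,140,161,179,194,204,209,209,208,207.])
L=np.r_[0,np.cumsum(np.hypot(np.diff(y),np.diff(z)))]; print(L[-1])
sy,sz=CubicSpline(L,y),CubicSpline(L,z)
l=np.linspace(0,L[-1],21); Y,Z=sy(l),sz(l)
for a,b,c,d in zip(Y[1:],Z[1:],np.diff(Y),np.diff(Z)): print(f'to {a:.0f} {b:.0f}: row dy={-c/1e3:.4f} dz={-d/1e3:.4f}')
```

```text
t 12.62 TCP fixture mm [  -1.4 -188.9   65.1] rot [-3.141  0.004 -0.24 ] F fixture [-5.8 -0.1  4.8] gap 0.019
256.9833961115793
to -185 89: row dy=-0.0032 dz=-0.0124
to -181 102: row dy=-0.0036 dz=-0.0124
to -177 114: row dy=-0.0044 dz=-0.0121
to -171 125: row dy=-0.0057 dz=-0.0115
to -164 136: row dy=-0.0067 dz=-0.0110
to -157 147: row dy=-0.0073 dz=-0.0107
to -149 157: row dy=-0.0078 dz=-0.0102
to -141 166: row dy=-0.0088 dz=-0.0093
to -131 175: row dy=-0.0098 dz=-0.0083
to -120 182: row dy=-0.0105 dz=-0.0076
to -109 189: row dy=-0.0109 dz=-0.0068
to -98 195: row dy=-0.0114 dz=-0.0058
to -86 200: row dy=-0.0120 dz=-0.0047
to -74 203: row dy=-0.0123 dz=-0.0037
to -61 206: row dy=-0.0126 dz=-0.0028
to -48 208: row dy=-0.0127 dz=-0.0019
to -35 209: row dy=-0.0128 dz=-0.0010
to -23 209: row dy=-0.0129 dz=-0.0000
to -10 209: row dy=-0.0128 dz=0.0006
to 3 207: row dy=-0.0128 dz=0.0015
```

Request:
{"op": "servo_tool", "data": {"moves": [[0, 0, 0, -0.001, -0.0032, -0.0124, -1], [0, 0, 0, 0, -0.0036, -0.0124, -1], [0, 0, 0, 0, -0.0044, -0.0121, -1], [0, 0, 0, 0, 0, 0, -1]]}}

```text
t: 12.95
position: [0.4848, -0.1723, 0.1042]
eef_rot: [-3.14, 0.002, -0.237]
wrist_force: [-3.5, 2.5, -2.8]
finger_gap: 0.0191
```

```bash
python3 -c "
from h import *
st()"
```

```text
t 12.95 TCP fixture mm [  -1.3 -175.8  104.2] rot [-3.14e+00  2.00e-03 -2.37e-01] F fixture [-4.   1.7 -2.8] gap 0.0191
```

Request:
{"op": "servo_tool", "data": {"moves": [[0, 0, 0, -0.0005, -0.0057, -0.0115, -1], [0, 0, 0, 0, -0.0067, -0.011, -1], [0, 0, 0, 0, -0.0073, -0.0107, -1], [0, 0, 0, 0, -0.0078, -0.0102, -1], [0, 0, 0, 0, 0, 0, -1]]}}

```text
t: 13.37
position: [0.4916, -0.1445, 0.1478]
eef_rot: [-3.139, 0.001, -0.236]
wrist_force: [-1.5, 4.9, -4.9]
finger_gap: 0.0192
```

Request:
{"op": "servo_tool", "data": {"moves": [[0, 0, 0, 0, -0.0088, -0.0093, -1], [0, 0, 0, 0, -0.0098, -0.0083, -1], [0, 0, 0, 0, -0.0105, -0.0076, -1], [0, 0, 0, 0, -0.0109, -0.0068, -1], [0, 0, 0, 0, 0, 0, -1]]}}

```text
t: 13.78
position: [0.501, -0.1058, 0.1795]
eef_rot: [-3.14, 0.0, -0.236]
wrist_force: [-2.0, 4.3, -4.8]
finger_gap: 0.0195
```

```bash
python3 -c "
from h import *
st()"
```

```text
t 13.78 TCP fixture mm [  -1.  -107.3  179.5] rot [-3.14   0.    -0.236] F fixture [-3.   3.7 -4.8] gap 0.0195
```

Request:
{"op": "servo_tool", "data": {"moves": [[0, 0, 0, 0, -0.0114, -0.005, -1], [0, 0, 0, 0, -0.012, -0.004, -1], [0, 0, 0, 0, -0.0123, -0.003, -1], [0, 0, 0, 0, -0.0126, -0.002, -1], [0, 0, 0, 0, 0, 0, -1]]}}

```text
t: 14.2
position: [0.5123, -0.0604, 0.1941]
eef_rot: [-3.141, 0.0, -0.237]
wrist_force: [-7.8, -0.3, 9.0]
finger_gap: 0.0193
```

Request:
{"op": "servo_tool", "data": {"moves": [[0, 0, 0, 0, -0.0127, -0.0019, -1], [0, 0, 0, 0, -0.0128, -0.001, -1], [0, 0, 0, 0, 0, 0, -1]]}}

```text
t: 14.45
position: [0.5185, -0.0348, 0.1962]
eef_rot: [-3.141, -0.0, -0.236]
wrist_force: [-6.0, 1.6, 6.2]
finger_gap: 0.0191
```

```bash
python3 -c "
from h import *
st()"
```

```text
t 14.45 TCP fixture mm [ -0.5 -34.2 196.2] rot [-3.141 -0.    -0.236] F fixture [-6.2  0.2  6.2] gap 0.0191
```

Request:
{"op": "servo_tool", "data": {"moves": [[0, 0, 0, -0.001, -0.012, -0.001, -1], [0, 0, 0, 0, -0.01, 0, -1], [0, 0, 0, 0, 0, 0, -1]]}}

```text
t: 14.7
position: [0.5233, -0.0147, 0.1964]
eef_rot: [3.141, -0.002, -0.237]
wrist_force: [-1.8, -4.7, 0.8]
finger_gap: 0.0194
```

```bash
python3 -c "
from h import *
st()"
```

```text
t 14.7 TCP fixture mm [ -0.6 -13.5 196.4] rot [ 3.141e+00 -2.000e-03 -2.370e-01] F fixture [-0.6 -5.   0.8] gap 0.0194
```

Request:
{"op": "servo_tool", "data": {"moves": [[0, 0, 0, 0, -0.007, 0.0005, -1], [0, 0, 0, 0, -0.006, 0.0005, -1], [0, 0, 0, 0, 0, 0, -1]]}}

```text
t: 14.95
position: [0.526, -0.0035, 0.1951]
eef_rot: [3.14, -0.001, -0.239]
wrist_force: [-1.9, -4.6, 0.6]
finger_gap: 0.0193
```

```bash
python3 -c "
from h import *
st()"
```

```text
t 14.95 TCP fixture mm [ -0.6  -1.9 195.1] rot [ 3.14e+00 -1.00e-03 -2.39e-01] F fixture [-0.8 -4.9  0.6] gap 0.0193
```

Request:
{"op": "servo_tool", "data": {"moves": [[0, 0, 0, 0, -0.003, 0.0003, -1], [0, 0, 0, 0, -0.003, 0.0003, -1], [0, 0, 0, 0, 0, 0, -1]]}}

```text
t: 15.2
position: [0.5272, 0.0015, 0.1945]
eef_rot: [3.14, -0.001, -0.24]
wrist_force: [-2.7, -5.5, 0.9]
finger_gap: 0.0194
```

```bash
python3 -c "
from h import *
st()"
```

```text
t 15.2 TCP fixture mm [ -0.5   3.2 194.5] rot [ 3.14e+00 -1.00e-03 -2.40e-01] F fixture [-1.3 -6.   0.9] gap 0.0194
```

Request:
{"op": "servo_tool", "data": {"moves": [[0, 0, 0, 0, -0.003, 0.0003, -1], [0, 0, 0, 0, -0.002, 0.0003, -1], [0, 0, 0, 0, 0, 0, -1]]}}

```text
t: 15.45
position: [0.5284, 0.0065, 0.1938]
eef_rot: [3.14, -0.001, -0.24]
wrist_force: [-1.3, -5.5, -1.4]
finger_gap: 0.0193
```

```bash
python3 -c "
from h import *
st()"
```

```text
t 15.45 TCP fixture mm [ -0.5   8.3 193.8] rot [ 3.14e+00 -1.00e-03 -2.40e-01] F fixture [-0.  -5.7 -1.4] gap 0.0193
```

Run:
```python
from h import *
c=cap('side')
im=c['img'][:,:,::-1].copy()[120:320,180:380]
cv2.imwrite('pics/s3.png',cv2.resize(im,None,fx=3,fy=3,interpolation=2))
```

```text
(no output)
```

View pics/s3.png

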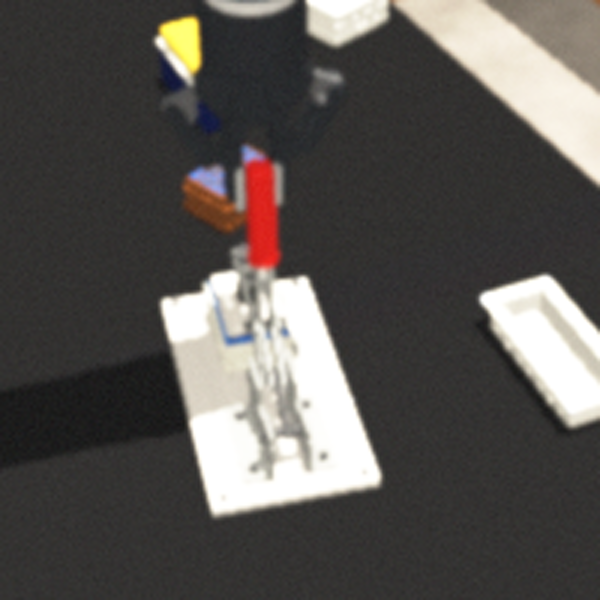

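Handle at (262,160–265) stands nearly upright with the pads near its end. The plate is under the pressure plate at (245,320). I keep pushing to centre.

Request:
{"op": "servo_tool", "data": {"moves": [[0, 0, 0, 0, -0.003, 0.0003, -1], [0, 0, 0, 0, -0.002, 0.0003, -1], [0, 0, 0, 0, 0, 0, -1]]}}

```text
t: 15.75
position: [0.5297, 0.0119, 0.1929]
eef_rot: [3.141, -0.001, -0.24]
wrist_force: [0.6, -4.3, -4.0]
finger_gap: 0.0194
```

```bash
python3 -c "
from h import *
st()"
```

```text
t 15.75 TCP fixture mm [ -0.6  13.9 192.9] rot [ 3.141e+00 -1.000e-03 -2.400e-01] F fixture [ 1.6 -4.1 -4. ] gap 0.0194
```

Request:
{"op": "servo_tool", "data": {"moves": [[0, 0, 0, 0, -0.002, 0.0003, -1], [0, 0, 0, 0, -0.002, 0.0003, -1], [0, 0, 0, 0, 0, 0, -1]]}}

```text
t: 16.0
position: [0.5308, 0.0169, 0.1919]
eef_rot: [-3.142, -0.001, -0.239]
wrist_force: [2.6, -3.3, -8.3]
finger_gap: 0.0194
```

```bash
python3 -c "
from h import *
st()"
```

```text
t 16.0 TCP fixture mm [ -0.6  19.  191.9] rot [-3.142e+00 -1.000e-03 -2.390e-01] F fixture [ 3.3 -2.6 -8.3] gap 0.0194
```

Run:
```python
from h import *
st()
c=cap('wrist'); a=c['img'][:,:,::-1][120:420,130:430]
c2=cap('top'); b=c2['img'][:,:,::-1][170:270,230:330]
cv2.imwrite('pics/w7.png',np.hstack([cv2.resize(a,(400,400)),cv2.resize(b,(400,400),interpolation=2)]))
```

```text
t 16.0 TCP fixture mm [ -0.6  19.  191.9] rot [-3.142e+00 -1.000e-03 -2.390e-01] F fixture [ 3.3 -2.6 -8.3] gap 0.0194
```

View pics/w7.png

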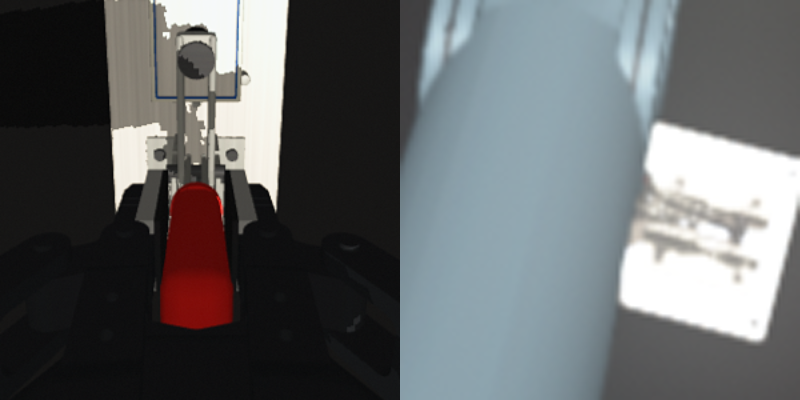

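The pads have slid about 20 mm past the handle: its front face sits at the pads' edge, and it is still just short of dead centre. I let go, come up, and push it over from behind with shut fingers instead.

Request:
{"op": "servo_tool", "data": {"moves": [[0, 0, 0, 0, 0, 0, 0.3], [0, 0, 0, 0, 0, 0, 0.3], [0, 0, 0, 0, 0, -0.03, 0.3], [0, 0, 0, 0, 0, -0.035, 0.3], [0, 0, 0, 0, 0, -0.02, 0.3]]}}

```text
t: 16.52
position: [0.5316, 0.0174, 0.2807]
eef_rot: [-3.139, -0.003, -0.239]
wrist_force: [0.8, 0.5, 0.8]
finger_gap: 0.0556
```

Run:
```python
from h import *
st()
c=cap('wrist'); a=c['img'][:,:,::-1]
b=cap('side')['img'][:,:,::-1]
cv2.imwrite('pics/w8.png',np.hstack([cv2.resize(a[90:420,100:460],(400,366)),cv2.resize(b[140:290,200:360],(390,366),interpolation=2)]))
```

```text
t 16.52 TCP fixture mm [1.000e-01 1.960e+01 2.807e+02] rot [-3.139e+00 -3.000e-03 -2.390e-01] F fixture [0.6 0.7 0.8] gap 0.0556
```

View pics/w8.png

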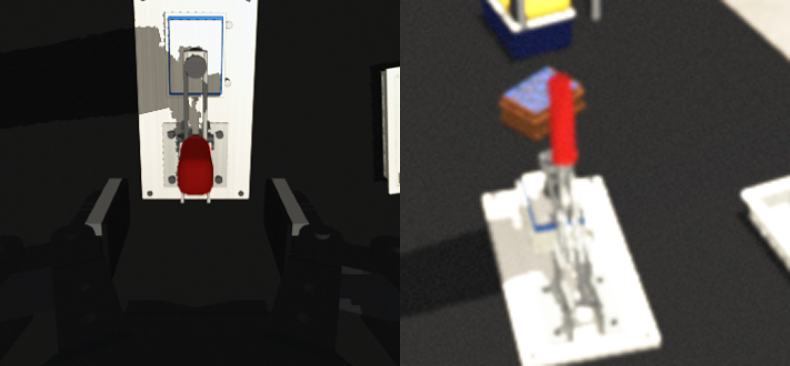

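Hand off, the handle has stayed upright (tip near wrist crop (197,195)) rather than springing back, so it may have locked. I fit its pose numerically.

```bash
cat >> h.py <<'E'
from scipy.optimize import minimize
def redfit(names=('wrist','side'),init=(3,207,1.5)):
    cs=[cap(n) for n in names]; ms=[]
    for c in cs:
        i=c['img'].astype(int); m=((i[...,0]>60)&(i[...,0]>3*i[...,1])&(i[...,0]>3*i[...,2])).astype(np.uint8)
        n,l,s,_=cv2.connectedComponentsWithStats(m)
        # keep component nearest to the predicted handle
        u=proj(c,fx([0,init[0],init[1]],F))[0]; k=min(range(1,n),key=lambda k:(s[k][4]<40)*1e3+np.abs(np.argwhere(l==k)[:,::-1]-u).sum(1).min())
        ms.append((l==k).astype(np.uint8))
    def cost(p):
        x,y,z,a=p; d=np.array([0,-np.cos(a),np.sin(a)]); n=np.array([0,np.sin(a),np.cos(a)]); t=0
        P=[np.array([x,y,z])+d*e+n*g+np.array([w,0,0]) for e in(-52,30) for g in(-11,11) for w in(-10,10)]
        P=np.array([fx(q,F) for q in P])
        for c,m in zip(cs,ms):
            h=cv2.convexHull(np.round(proj(c,P)*16).astype(np.int32)); k=np.zeros_like(m); cv2.fillConvexPoly(k,h,1,shift=4)
            t+=1-(k&m).sum()/max(1,(k|m).sum())
        return t
    best=min((minimize(cost,[x0,init[0]+dy,init[1],init[2]+da],method='Nelder-Mead',options=dict(initial_simplex=np.array([x0,init[0]+dy,init[1],init[2]+da])+np.vstack([np.zeros(4),np.diag([2,6,6,.15])]))) for x0 in(-1,) for dy in(-20,0,10) for da in(-.2,.1)),key=lambda o:o.fun)
    print('handle x,y,z,angle(deg up from -y)',np.round(best.x[:3],1),np.degrees(best.x[3]).round(1),'cost',best.fun.round(3),[int(m.sum()) for m in ms])
    return best
E
python3 - <<'E'
from h import *
st(); redfit(); redfit(('wrist',)); 
for n in('wrist','side'):
    for t in('clamp_arm','pressure_plate'): print(n,t,[(round(d['score'],2),d['bbox']) for d in r.trace(n,t)])
E
```

```text
t 16.62 TCP fixture mm [  1.4  20.1 281.4] rot [-3.137 -0.007 -0.238] F fixture [-0.  -0.   0.9] gap 0.0556
handle x,y,z,angle(deg up from -y) [ -0.9   3.1 202.3] 101.3 cost 0.378 [1380, 343]
handle x,y,z,angle(deg up from -y) [ -2.1  -9.3 175. ] 98.1 cost 0.073 [1441]
wrist clamp_arm [(0.6, [250.4, 106.1, 299.8, 266.9])]
wrist pressure_plate [(0.79, [251.7, 107.9, 301.4, 174.6])]
side clamp_arm [(0.56, [252.8, 170.1, 274.7, 251.3]), (0.4, [236.6, 128.3, 270.0, 163.2])]
side pressure_plate [(0.54, [249.0, 210.1, 265.6, 236.5])]
```

Request:
{"op": "servo_tool", "data": {"moves": [[0, 0, 0, -0.001, 0.03, 0, -1], [0, 0, 0, 0, 0.03, 0, -1], [0, 0, 0, 0, 0.015, 0, -1], [0, 0, 0, 0, 0, 0.035, -1], [0, 0, 0, 0, 0, 0.035, -1]]}}

```text
t: 17.38
position: [0.5129, -0.0574, 0.2074]
eef_rot: [-3.14, -0.004, -0.242]
wrist_force: [0.9, 1.2, -0.6]
finger_gap: -0.0003
```

Request:
{"op": "servo_tool", "data": {"moves": [[0, 0, 0, 0, 0, 0.01, -1], [0, 0, 0, 0, -0.015, 0, -1], [0, 0, 0, 0, -0.008, 0, -1], [0, 0, 0, 0, -0.004, 0, -1], [0, 0, 0, 0, 0, 0, -1]]}}

```text
t: 17.8
position: [0.5189, -0.0283, 0.1977]
eef_rot: [-3.141, -0.001, -0.237]
wrist_force: [0.5, -0.1, -0.2]
finger_gap: 0.0002
```

```bash
python3 -c "
from h import *
st()"
```

```text
t 17.8 TCP fixture mm [ -1.7 -27.8 197.7] rot [-3.141e+00 -1.000e-03 -2.370e-01] F fixture [ 0.6 -0.  -0.2] gap 0.0002
```

Request:
{"op": "servo_tool", "data": {"moves": [[0, 0, 0, 0, -0.003, 0, -1], [0, 0, 0, 0, -0.002, 0, -1], [0, 0, 0, 0, 0, 0, -1]]}}

```text
t: 18.05
position: [0.5195, -0.0246, 0.1974]
eef_rot: [-3.141, -0.001, -0.239]
wrist_force: [-0.0, 0.3, -0.4]
finger_gap: 0.0002
```

```bash
python3 -c "
from h import *
st()"
```

```text
t 18.05 TCP fixture mm [ -2.  -24.  197.4] rot [-3.141e+00 -1.000e-03 -2.390e-01] F fixture [-0.1  0.2 -0.4] gap 0.0002
```

Request:
{"op": "servo_tool", "data": {"moves": [[0, 0, 0, 0, -0.002, 0, -1], [0, 0, 0, 0, -0.002, 0, -1], [0, 0, 0, 0, 0, 0, -1]]}}

```text
t: 18.3
position: [0.5202, -0.0208, 0.1971]
eef_rot: [3.142, -0.0, -0.239]
wrist_force: [0.1, -1.3, -0.3]
finger_gap: 0.0001
```

Request:
{"op": "servo_tool", "data": {"moves": [[0, 0, 0, 0, -0.002, 0, -1], [0, 0, 0, 0, 0, 0, -1]]}}

```text
t: 18.47
position: [0.5204, -0.02, 0.197]
eef_rot: [3.14, 0.0, -0.24]
wrist_force: [-1.5, -3.2, 0.1]
finger_gap: -0.0002
```

Request:
{"op": "servo_tool", "data": {"moves": [[0, 0, 0, 0, -0.0015, 0, -1], [0, 0, 0, 0, 0, 0, -1]]}}

```text
t: 18.63
position: [0.5205, -0.0194, 0.1969]
eef_rot: [3.139, 0.0, -0.24]
wrist_force: [-0.9, -6.3, 1.2]
finger_gap: 0.0002
```

```bash
python3 -c "
from h import *
st()"
```

```text
t 18.63 TCP fixture mm [ -2.2 -18.7 196.9] rot [ 3.139  0.    -0.24 ] F fixture [ 0.6 -6.3  1.2] gap 0.0002
```

Request:
{"op": "servo_tool", "data": {"moves": [[0, 0, 0, 0, -0.0015, 0, -1], [0, 0, 0, 0, -0.0015, 0, -1], [0, 0, 0, 0, 0, 0, -1]]}}

```text
t: 18.88
position: [0.5207, -0.0185, 0.1967]
eef_rot: [3.137, 0.0, -0.242]
wrist_force: [-2.5, -12.2, -1.3]
finger_gap: -0.0001
```

Request:
{"op": "servo_tool", "data": {"moves": [[0, 0, 0, 0, -0.0015, 0, -1], [0, 0, 0, 0, 0, 0, -1]]}}

```text
t: 19.05
position: [0.5208, -0.018, 0.1966]
eef_rot: [3.136, 0.001, -0.242]
wrist_force: [-3.7, -12.8, -1.7]
finger_gap: 0.0001
```

```bash
python3 -c "
from h import *
st()"
```

```text
t 19.05 TCP fixture mm [ -2.3 -17.3 196.6] rot [ 3.136e+00  1.000e-03 -2.420e-01] F fixture [ -0.6 -13.3  -1.7] gap 0.0001
```

13 N against the handle gives only stiff, solid resistance at axis y ≈ +2–3 mm, so it is on the stop and locked. I back off, stay clear for over two seconds, and move above the handle meanwhile.

Request:
{"op": "servo_tool", "data": {"moves": [[0, 0, 0, 0, 0.015, 0, -1], [0, 0, 0, 0, 0.015, 0, -1], [0, 0, 0, 0, 0, -0.03, -1], [0, 0, 0, 0, 0, -0.03, -1], [0, 0, 0, 0, 0, -0.03, -1]]}}

```text
t: 19.47
position: [0.5145, -0.0421, 0.288]
eef_rot: [-3.141, 0.001, -0.24]
wrist_force: [0.1, -0.1, -0.7]
finger_gap: 0.0002
```

Request:
{"op": "servo_tool", "data": {"moves": [[0, 0, 0, 0.001, -0.025, 0, 0.3], [0, 0, 0, 0, -0.025, 0, 0.3], [0, 0, 0, 0, 0, 0, 0.3], [0, 0, 0, 0, 0, 0, 0.3], [0, 0, 0, 0, 0, 0, 0.3]]}}

```text
t: 19.88
position: [0.5275, 0.006, 0.2869]
eef_rot: [3.141, 0.0, -0.239]
wrist_force: [-0.4, 0.1, -0.1]
finger_gap: 0.0556
```

Request:
{"op": "servo_tool", "data": {"moves": [[0, 0, 0, 0, 0, 0, 0.3], [0, 0, 0, 0, 0, 0, 0.3], [0, 0, 0, 0, 0, 0, 0.3], [0, 0, 0, 0, 0, 0, 0.3], [0, 0, 0, 0, 0, 0, 0.3]]}}

```text
t: 20.3
position: [0.5277, 0.0057, 0.287]
eef_rot: [3.142, -0.0, -0.24]
wrist_force: [0.3, -0.7, -0.3]
finger_gap: 0.0556
```

Request:
{"op": "servo_tool", "data": {"moves": [[0, 0, 0, 0, 0, 0, 0.3], [0, 0, 0, 0, 0, 0, 0.3], [0, 0, 0, 0, 0, 0, 0.3], [0, 0, 0, 0, 0, 0, 0.3], [0, 0, 0, 0, 0, 0, 0.3]]}}

```text
t: 20.72
position: [0.5277, 0.0061, 0.287]
eef_rot: [-3.142, -0.0, -0.239]
wrist_force: [-1.0, 0.0, -0.6]
finger_gap: 0.0556
```

Request:
{"op": "servo_tool", "data": {"moves": [[0, 0, 0, 0, 0, 0, 0.3], [0, 0, 0, 0, 0, 0, 0.3], [0, 0, 0, 0, 0, 0, 0.3], [0, 0, 0, 0, 0, 0, 0.3], [0, 0, 0, 0, 0, 0, 0.3]]}}

```text
t: 21.13
position: [0.5277, 0.0061, 0.287]
eef_rot: [-3.142, -0.0, -0.239]
wrist_force: [-0.5, -0.2, 0.6]
finger_gap: 0.0557
```

Run:
```python
from h import *
st(); redfit(); st()
```

```text
t 21.13 TCP fixture mm [ -1.1   7.7 287. ] rot [-3.142 -0.    -0.239] F fixture [-0.4 -0.3  0.6] gap 0.0557
handle x,y,z,angle(deg up from -y) [ -1.7   3.1 202.5] 100.9 cost 0.39 [1224, 339]
t 21.23 TCP fixture mm [ -1.1   7.7 287. ] rot [ 3.142 -0.    -0.239] F fixture [-0.1 -0.9 -0.2] gap 0.0556
```

Request:
{"op": "servo_tool", "data": {"moves": [[0, 0, 0, 0, 0, 0, 0.3], [0, 0, 0, 0, 0, 0, 0.3], [0, 0, 0, 0, 0, 0, 0.3], [0, 0, 0, 0, 0, 0, 0.3], [0, 0, 0, 0, 0, 0, 0.3]]}}

```text
t: 21.65
position: [0.5277, 0.006, 0.287]
eef_rot: [3.142, 0.0, -0.239]
wrist_force: [0.2, 1.5, 0.3]
finger_gap: 0.0554
```

Request:
{"op": "servo_tool", "data": {"moves": [[0, 0, 0, 0, 0, 0, 0.3], [0, 0, 0, 0, 0, 0, 0.3], [0, 0, 0, 0, 0, 0, 0.3], [0, 0, 0, 0, 0.003, 0, 0.3], [0, 0, 0, 0, 0, 0.03, 0.3]]}}

```text
t: 22.07
position: [0.5307, 0.0023, 0.2612]
eef_rot: [-3.138, -0.009, -0.24]
wrist_force: [1.3, -0.3, -0.4]
finger_gap: 0.0557
```

Request:
{"op": "servo_tool", "data": {"moves": [[0, 0, 0, 0, 0, 0.03, 0.3], [0, 0, 0, 0, 0, 0.03, 0.3], [0, 0, 0, 0, 0, 0.009, 0.3], [0, 0, 0, 0, 0, 0, 0], [0, 0, 0, 0, 0, 0, -0.5]], "newtons": 100}}

```text
t: 22.48
position: [0.5275, 0.0028, 0.1888]
eef_rot: [3.141, -0.0, -0.239]
wrist_force: [-0.9, -0.4, 0.9]
finger_gap: 0.0324
```

Request:
{"op": "servo_tool", "data": {"moves": [[0, 0, 0, 0, 0, 0, -1], [0, 0, 0, 0, 0, 0, -1], [0, 0, 0, 0, 0, 0, -1], [0, 0, 0, 0, 0, 0, -1]]}}

```text
t: 22.82
position: [0.5278, 0.0033, 0.1899]
eef_rot: [-3.14, -0.002, -0.239]
wrist_force: [-2.1, 0.2, 6.7]
finger_gap: 0.0187
```

Run:
```python
from h import *
st()
```

```text
t 22.82 TCP fixture mm [ -0.4   5.  189.9] rot [-3.14e+00 -2.00e-03 -2.39e-01] F fixture [-2.1 -0.3  6.7] gap 0.0187
```

Request:
{"op": "servo_tool", "data": {"moves": [[0, 0, 0, 0, 0.006, -0.0005, -1], [0, 0, 0, 0, 0.006, -0.0005, -1], [0, 0, 0, 0, 0, 0, -1]]}}

```text
t: 23.07
position: [0.5253, -0.0069, 0.1911]
eef_rot: [-3.137, -0.002, -0.239]
wrist_force: [-2.0, 4.8, 6.7]
finger_gap: 0.0189
```

Request:
{"op": "servo_tool", "data": {"moves": [[0, 0, 0, 0, 0.006, -0.0003, -1], [0, 0, 0, 0, 0.006, 0, -1], [0, 0, 0, 0, 0, 0, -1]]}}

```text
t: 23.32
position: [0.5221, -0.02, 0.1911]
eef_rot: [-3.139, -0.002, -0.24]
wrist_force: [-2.5, 2.1, 8.0]
finger_gap: 0.0187
```

Run:
```python
from h import *
st()
```

```text
t 23.32 TCP fixture mm [ -0.6 -18.9 191.1] rot [-3.139e+00 -2.000e-03 -2.400e-01] F fixture [-2.9  1.5  8. ] gap 0.0187
```

Request:
{"op": "servo_tool", "data": {"moves": [[0, 0, 0, 0, 0.0128, -0.001, -1], [0, 0, 0, 0, 0.0128, 0, -1], [0, 0, 0, 0, 0.0127, 0.0014, -1], [0, 0, 0, 0, 0.0126, 0.0024, -1], [0, 0, 0, 0, 0, 0, -1]]}}

```text
t: 23.73
position: [0.5097, -0.0699, 0.1869]
eef_rot: [-3.14, -0.002, -0.241]
wrist_force: [1.5, 2.2, -2.1]
finger_gap: 0.0188
```

Request:
{"op": "servo_tool", "data": {"moves": [[0, 0, 0, 0, 0.0123, 0.0035, -1], [0, 0, 0, 0, 0.012, 0.0047, -1], [0, 0, 0, 0, 0.0114, 0.0058, -1], [0, 0, 0, 0, 0, 0, -1]]}}

```text
t: 24.07
position: [0.5011, -0.1051, 0.173]
eef_rot: [-3.141, -0.001, -0.241]
wrist_force: [-1.2, 0.8, 6.0]
finger_gap: 0.0194
```

Run:
```python
from h import *
st()
```

```text
t 24.07 TCP fixture mm [  -1.1 -106.6  173. ] rot [-3.141e+00 -1.000e-03 -2.410e-01] F fixture [-1.4  0.5  6. ] gap 0.0194
```

Request:
{"op": "servo_tool", "data": {"moves": [[0, 0, 0, 0, 0.0109, 0.0065, -1], [0, 0, 0, 0, 0.0105, 0.0074, -1], [0, 0, 0, 0, 0.0098, 0.0083, -1], [0, 0, 0, 0, 0.0088, 0.0093, -1], [0, 0, 0, 0, 0, 0, -1]]}}

```text
t: 24.48
position: [0.4913, -0.1451, 0.1412]
eef_rot: [3.14, -0.001, -0.241]
wrist_force: [-2.9, -3.2, 4.4]
finger_gap: 0.0184
```

Request:
{"op": "servo_tool", "data": {"moves": [[0, 0, 0, 0, 0.0078, 0.0102, -1], [0, 0, 0, 0, 0.0073, 0.0107, -1], [0, 0, 0, 0, 0.0067, 0.011, -1], [0, 0, 0, 0, 0.0057, 0.0115, -1], [0, 0, 0, 0, 0, 0, -1]]}}

```text
t: 24.9
position: [0.4847, -0.1724, 0.0975]
eef_rot: [3.138, -0.001, -0.241]
wrist_force: [-3.0, -5.6, 3.4]
finger_gap: 0.0187
```

Run:
```python
from h import *
st()
```

```text
t 24.9 TCP fixture mm [  -1.5 -175.8   97.5] rot [ 3.138e+00 -1.000e-03 -2.410e-01] F fixture [-1.6 -6.1  3.4] gap 0.0187
```

Request:
{"op": "servo_tool", "data": {"moves": [[0, 0, 0, 0, 0.0035, 0.0121, -1], [0, 0, 0, 0, 0.0033, 0.0124, -1], [0, 0, 0, 0, 0.003, 0.008, -1], [0, 0, 0, 0, 0, 0, -1]]}}

```text
t: 25.23
position: [0.4823, -0.1818, 0.0651]
eef_rot: [3.138, -0.001, -0.24]
wrist_force: [-4.0, -7.3, 2.9]
finger_gap: 0.0186
```

Request:
{"op": "servo_tool", "data": {"moves": [[0, 0, 0, 0, 0.001, 0.004, -1], [0, 0, 0, 0, 0, 0.002, -1], [0, 0, 0, 0, 0, 0, -1]]}}

```text
t: 25.48
position: [0.4822, -0.1828, 0.0599]
eef_rot: [3.138, -0.001, -0.241]
wrist_force: [-4.0, -6.9, 3.6]
finger_gap: 0.0188
```

Run:
```python
from h import *
st()
```

```text
t 25.48 TCP fixture mm [  -1.4 -186.6   59.9] rot [ 3.138e+00 -1.000e-03 -2.410e-01] F fixture [-2.3 -7.7  3.6] gap 0.0188
```

Request:
{"op": "servo_tool", "data": {"moves": [[0, 0, 0, 0, 0, 0.002, -1], [0, 0, 0, 0, 0, 0.001, -1], [0, 0, 0, 0, 0, 0, -1]]}}

```text
t: 25.73
position: [0.482, -0.1833, 0.0572]
eef_rot: [3.138, -0.001, -0.241]
wrist_force: [-4.9, -8.9, 5.1]
finger_gap: 0.019
```

Request:
{"op": "servo_tool", "data": {"moves": [[0, 0, 0, 0, 0, 0.002, -1], [0, 0, 0, 0, 0, 0.001, -1], [0, 0, 0, 0, 0, 0, -1]]}}

```text
t: 25.98
position: [0.4819, -0.1837, 0.0541]
eef_rot: [3.137, -0.001, -0.241]
wrist_force: [-6.1, -10.4, 4.2]
finger_gap: 0.0188
```

Run:
```python
from h import *
st()
```

```text
t 25.98 TCP fixture mm [  -1.5 -187.5   54.1] rot [ 3.137e+00 -1.000e-03 -2.410e-01] F fixture [ -3.5 -11.5   4.2] gap 0.0188
```

Run:
```python
from h import *
redfit(('side',),(-188,77,0.05)); redfit(('wrist','side'),(-188,77,0.05)); st()
```

```text
handle x,y,z,angle(deg up from -y) [   2.3 -182.7   61.4] 32.8 cost 0.414 [193]
handle x,y,z,angle(deg up from -y) [  -2.3 -187.    69.2] 29.5 cost 0.554 [11248, 196]
t 26.13 TCP fixture mm [  -1.5 -187.5   54.2] rot [ 3.137e+00 -1.000e-03 -2.410e-01] F fixture [ -2.6 -11.4   4.7] gap 0.0189
```

Request:
{"op": "servo_tool", "data": {"moves": [[0, 0, 0, 0, 0, 0, 0], [0, 0, 0, 0, 0, 0, 1], [0, 0, 0, 0, 0, 0, 1], [0, 0, 0, 0, 0, 0, 1], [0, 0, 0, 0, 0, 0, 1]]}}

```text
t: 26.55
position: [0.4828, -0.1798, 0.0532]
eef_rot: [-3.141, -0.0, -0.238]
wrist_force: [0.2, 0.1, 0.6]
finger_gap: 0.078
```

Request:
{"op": "servo_tool", "data": {"moves": [[0, 0, 0, 0, 0, -0.03, 1], [0, 0, 0, 0, 0, -0.035, 1], [0, 0, 0, 0, 0, -0.035, 1], [0, 0, 0, 0, 0, -0.03, 1], [0, 0, 0, 0, 0, 0, 1]]}}

```text
t: 26.97
position: [0.4857, -0.1817, 0.1886]
eef_rot: [-3.141, -0.009, -0.239]
wrist_force: [1.5, -1.1, -0.1]
finger_gap: 0.0854
```

Run:
```python
from h import *
st()
redfit(('wrist','side'),(-188,77,0.0))
redfit(('wrist','side'),(-183,96,0.2))
c=cap('wrist','w9.png'); i=c['img'].astype(int)
cap('side','s9.png')
red=((i[...,0]>120)&(i[...,1]<70)&(i[...,2]<70)).astype(np.uint8)
q=max(cv2.findContours(red,0,2)[0],key=cv2.contourArea).reshape(-1,2)
P=np.array([ray(c,u,v,.087)[:2] for u,v in q])-np.array(F[:2]); cc,s=np.cos(F[2]),np.sin(F[2])
P=np.c_[cc*P[:,0]+s*P[:,1],-s*P[:,0]+cc*P[:,1]]*1e3; print(cv2.minAreaRect(P.astype(np.float32)),P.min(0),P.max(0))
# start picture for comparison of the handle in the top view
t=cap('top','t9.png')
print('top grip',[d['bbox'] for d in r.trace('top','clamp_grip')],'side',[d['bbox'] for d in (cap('side') and r.trace('side','clamp_grip'))])
```

```text
t 26.97 TCP fixture mm [   1.8 -184.7  188.6] rot [-3.141 -0.009 -0.239] F fixture [ 1.7 -0.7 -0.1] gap 0.0854
handle x,y,z,angle(deg up from -y) [  -2.6 -185.2   73.9] 8.3 cost 0.322 [2849, 326]
handle x,y,z,angle(deg up from -y) [  -2.5 -185.4   74.3] 8.8 cost 0.318 [2976, 329]
((-2.5519943237304688, -173.72348022460938), (84.02727508544922, 20.397350311279297), 89.78731536865234) [ -12.61519276 -215.74531855] [   7.78201965 -131.67249147]
top grip [[317.2, 224.4, 343.3, 233.7]] side [[274.3, 252.4, 291.9, 300.9]]
```

The handle extents match the initial open measurement: −131.7…−215.7 mm now against −131.5…−215.8 mm at the start. I go back over the nest to check the plate.

Request:
{"op": "servo_tool", "data": {"moves": [[0, 0, 0, 0, 0, -0.035, 1], [0, 0, 0, 0, 0, -0.02, 1], [0, 0, 0, 0, -0.04, 0, -1], [0, 0, 0, 0, -0.04, 0, -1], [0, 0, 0, 0, -0.04, 0, -1]]}}

```text
t: 27.88
position: [0.511, -0.0629, 0.2385]
eef_rot: [-3.141, -0.001, -0.241]
wrist_force: [1.1, 0.5, -0.2]
finger_gap: 0.0518
```

Request:
{"op": "servo_tool", "data": {"moves": [[0, 0, 0, 0, -0.04, 0, -1], [0, 0, 0, 0, -0.04, 0, -1], [0, 0, 0, 0, -0.04, 0, -1], [0, 0, 0, 0, -0.04, 0, -1], [0, 0, 0, 0, -0.038, 0, 1]]}}

```text
t: 28.3
position: [0.5576, 0.131, 0.2378]
eef_rot: [-3.142, 0.0, -0.238]
wrist_force: [1.3, -0.1, 0.3]
finger_gap: 0.0116
```

Request:
{"op": "servo_tool", "data": {"moves": [[0, 0, 0, 0, 0, 0.035, 1], [0, 0, 0, 0, 0, 0.035, 1], [0, 0, 0, 0, 0, 0.03, 1], [0, 0, 0, 0, 0, 0, 1], [0, 0, 0, 0, 0, 0, 1]]}}

```text
t: 28.72
position: [0.5565, 0.128, 0.1372]
eef_rot: [3.139, 0.003, -0.239]
wrist_force: [1.5, 0.2, 0.4]
finger_gap: 0.0731
```

Run:
```python
from h import *
st()
c=cap('wrist'); im=c['img'][:,:,::-1].copy(); m=c['img'].astype(int)
bl=(m[...,2]-m[...,0]>60).astype(np.uint8)
n,l,s,ct=cv2.connectedComponentsWithStats(bl); k=1+np.argmax(s[1:,4]); q=np.argwhere(l==k)[:,::-1]
P=np.array([ray(c,u,v,.048)[:2] for u,v in q])-np.array(F[:2]); cc,sn=np.cos(F[2]),np.sin(F[2])
P=np.c_[cc*P[:,0]+sn*P[:,1],-sn*P[:,0]+cc*P[:,1]]*1e3; print(cv2.minAreaRect(P.astype(np.float32)),P.min(0),P.max(0))
for p in [(34,25,30),(34,85,30),(-65,120,12),(65,120,12)]:
    u=proj(c,fx(p,F))[0]; cv2.drawMarker(im,tuple(int(round(x)) for x in u),(0,255,0),0,6,1)
b=cv2.imread('pics/t9.png')[120:345,100:460]
cc2=cap('side')['img'][:,:,::-1][150:310,190:400]
w=cv2.resize(im[180:390,170:380],(400,400),interpolation=2)
cv2.imwrite('pics/fin.png',np.hstack([w,np.vstack([cv2.resize(b,(390,200)),cv2.resize(cc2,(390,200))])]))
c=cap('top')
for t in ['tube_rack','tip_box','reservoir','plate']: print(t,[(round(d['score'],2),[int(x) for x in d['bbox']]) for d in r.trace('top',t)][:3])
```

```text
t 28.72 TCP fixture mm [ -1.5 133.  137.2] rot [ 3.139e+00  3.000e-03 -2.390e-01] F fixture [1.4 0.5 0.4] gap 0.0731
((-1.2610225677490234, 56.108558654785156), (76.77682495117188, 53.39004898071289), 89.63362121582031) [-28.07228899  17.76602836] [25.58184401 94.50616772]
tube_rack [(0.91, [399, 238, 443, 272])]
tip_box [(0.64, [113, 150, 162, 185])]
reservoir [(0.94, [290, 133, 340, 157]), (0.66, [109, 149, 164, 184]), (0.36, [316, 224, 364, 238])]
plate [(0.82, [248, 200, 282, 228])]
```

View pics/fin.png

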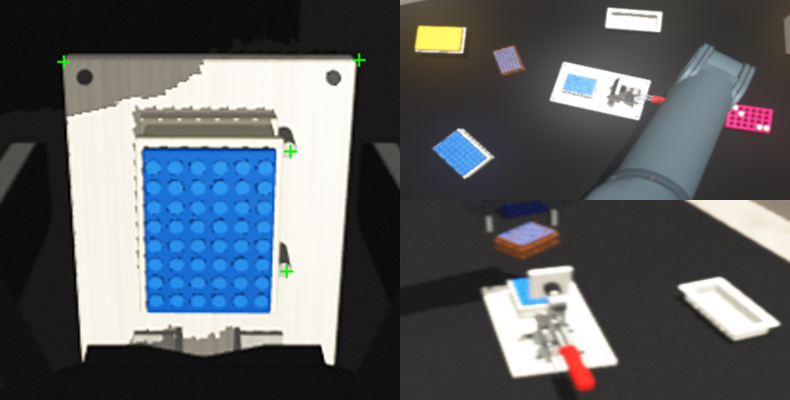

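The final picture shows:
- The plate is square in the nest, with its right edge at x ≈ 282 along both side pins (≈ (285,137) and (285,255)).
- The clamp is open with the handle down.
- The bystanders have not moved.

I do one cheap check: touch the free end and side lightly to confirm it is still on the pins.

Request:
{"op": "servo_tool", "data": {"moves": [[0, 0, 0, 0.001, 0, 0.025, -1], [0, 0, 0, 0, 0, 0.03, -1], [0, 0, 0, 0, 0, 0.03, -1], [0, 0, 0, 0, 0, 0.018, -1], [0, 0, 0, 0, 0.008, 0, -1]]}}

```text
t: 29.48
position: [0.5544, 0.122, 0.0322]
eef_rot: [3.14, 0.005, -0.236]
wrist_force: [-0.5, -0.1, -0.5]
finger_gap: 0.0252
```

Request:
{"op": "servo_tool", "data": {"moves": [[0, 0, 0, 0, 0.008, 0, -1], [0, 0, 0, 0, 0.005, 0, -1], [0, 0, 0, 0, 0.003, 0, -1], [0, 0, 0, 0, 0.001, 0, -1], [0, 0, 0, 0, 0, 0, -1]]}}

```text
t: 29.9
position: [0.5534, 0.1038, 0.0363]
eef_rot: [-3.141, -0.002, -0.24]
wrist_force: [-0.2, 0.1, 0.3]
finger_gap: -0.0
```

```bash
python3 -c "
from h import *
st()"
```

```text
t 29.9 TCP fixture mm [  1.1 108.7  36.3] rot [-3.141e+00 -2.000e-03 -2.400e-01] F fixture [-0.3  0.   0.3] gap -0.0
```

Request:
{"op": "servo_tool", "data": {"moves": [[0, 0, 0, 0, 0.001, 0, -1], [0, 0, 0, 0, 0.001, 0, -1], [0, 0, 0, 0, 0, 0, -1]]}}

```text
t: 30.15
position: [0.5524, 0.1026, 0.0354]
eef_rot: [-3.141, -0.0, -0.239]
wrist_force: [0.1, 0.8, 1.0]
finger_gap: 0.0001
```

Request:
{"op": "servo_tool", "data": {"moves": [[0, 0, 0, 0, 0.001, 0, -1], [0, 0, 0, 0, 0.001, 0, -1], [0, 0, 0, 0, 0, 0, -1]]}}

```text
t: 30.4
position: [0.5524, 0.1024, 0.0354]
eef_rot: [-3.139, -0.001, -0.237]
wrist_force: [0.4, 5.0, 1.4]
finger_gap: -0.0001
```

```bash
python3 -c "
from h import *
st()"
```

```text
t 30.4 TCP fixture mm [  0.5 107.2  35.4] rot [-3.139e+00 -1.000e-03 -2.370e-01] F fixture [-0.8  4.9  1.4] gap -0.0001
```

Request:
{"op": "servo_tool", "data": {"moves": [[0, 0, 0, 0, -0.012, 0, -1], [0, 0, 0, -0.03, -0.004, 0, -1], [0, 0, 0, -0.032, 0, 0, -1], [0, 0, 0, 0, 0.03, 0, -1], [0, 0, 0, 0, 0.035, 0, -1]]}}

```text
t: 30.82
position: [0.4784, 0.0709, 0.0348]
eef_rot: [-3.14, 0.001, -0.23]
wrist_force: [1.2, -1.6, 0.1]
finger_gap: 0.0004
```

Request:
{"op": "servo_tool", "data": {"moves": [[0, 0, 0, 0.007, 0, 0, -1], [0, 0, 0, 0.004, 0, 0, -1], [0, 0, 0, 0.003, 0, 0, -1], [0, 0, 0, 0, 0, 0, -1]]}}

```text
t: 31.15
position: [0.4948, 0.0649, 0.0352]
eef_rot: [-3.141, -0.001, -0.238]
wrist_force: [0.1, 0.6, 1.0]
finger_gap: -0.0
```

```bash
python3 -c "
from h import *
st()"
```

```text
t 31.15 TCP fixture mm [-46.8  57.2  35.2] rot [-3.141e+00 -1.000e-03 -2.380e-01] F fixture [-0.1  0.6  1. ] gap -0.0
```

Request:
{"op": "servo_tool", "data": {"moves": [[0, 0, 0, 0.002, 0, 0, -1], [0, 0, 0, 0.001, 0, 0, -1], [0, 0, 0, 0, 0, 0, -1]]}}

```text
t: 31.4
position: [0.4966, 0.0638, 0.0351]
eef_rot: [-3.141, -0.0, -0.238]
wrist_force: [0.4, 0.5, -0.3]
finger_gap: -0.0
```

Request:
{"op": "servo_tool", "data": {"moves": [[0, 0, 0, 0.001, 0, 0, -1], [0, 0, 0, 0.001, 0, 0, -1], [0, 0, 0, 0, 0, 0, -1]]}}

```text
t: 31.65
position: [0.4984, 0.0628, 0.0351]
eef_rot: [-3.142, -0.0, -0.239]
wrist_force: [-0.4, 0.7, 0.3]
finger_gap: 0.0
```

```bash
python3 -c "
from h import *
st()"
```

```text
t 31.65 TCP fixture mm [-42.8  56.1  35.1] rot [-3.142 -0.    -0.239] F fixture [-0.6  0.6  0.3] gap 0.0
```

Request:
{"op": "servo_tool", "data": {"moves": [[0, 0, 0, 0.001, 0, 0, -1], [0, 0, 0, 0.001, 0, 0, -1], [0, 0, 0, 0, 0, 0, -1]]}}

```text
t: 31.9
position: [0.4988, 0.0626, 0.0349]
eef_rot: [3.141, 0.003, -0.239]
wrist_force: [-5.3, 2.1, 3.4]
finger_gap: -0.0001
```

Request:
{"op": "servo_tool", "data": {"moves": [[0, 0, 0, 0.001, 0, 0, -1], [0, 0, 0, 0.001, 0, 0, -1], [0, 0, 0, 0, 0, 0, -1]]}}

```text
t: 32.15
position: [0.4991, 0.0626, 0.0348]
eef_rot: [3.141, 0.006, -0.238]
wrist_force: [-8.6, 3.2, 9.7]
finger_gap: -0.0001
```

```bash
python3 -c "
from h import *
st()"
```

```text
t 32.15 TCP fixture mm [-42.1  56.   34.8] rot [ 3.141  0.006 -0.238] F fixture [-9.1  1.1  9.7] gap -0.0001
```

The plate is hard against the side pins too. I retreat clear and hand in.

Request:
{"op": "servo_tool", "data": {"moves": [[0, 0, 0, -0.012, 0, 0, -1], [0, 0, 0, -0.03, 0, 0, -1], [0, 0, 0, 0, 0, -0.035, -1], [0, 0, 0, 0, -0.03, -0.035, -1], [0, 0, 0, 0, -0.03, -0.035, -1]]}}

```text
t: 32.57
position: [0.474, 0.1232, 0.1346]
eef_rot: [3.14, -0.0, -0.243]
wrist_force: [2.4, 1.1, -0.2]
finger_gap: 0.0
```

Request:
{"op": "servo_tool", "data": {"moves": [[0, 0, 0, 0, -0.02, -0.03, -1], [0, 0, 0, 0, 0, 0, -1], [0, 0, 0, 0, 0, 0, -1]]}}

```text
t: 32.82
position: [0.4807, 0.1455, 0.165]
eef_rot: [-3.138, -0.004, -0.236]
wrist_force: [-0.1, -0.4, -0.1]
finger_gap: -0.0001
```

Run:
```python
from h import *
st()
c=cap('wrist'); m=c['img'].astype(int); c=cap('top')
for t in ['plate','clamp_grip','tube_rack','tip_box','reservoir']: print(t,[(round(d['score'],2),[int(x) for x in d['bbox']]) for d in r.trace('top',t)][:3])
print(r.sign_off())
```

```text
t 32.82 TCP fixture mm [-79.3 132.4 165. ] rot [-3.138 -0.004 -0.236] F fixture [ 0.  -0.4 -0.1] gap -0.0001
plate [(0.81, [248, 199, 284, 229]), (0.75, [130, 268, 151, 301]), (0.6, [183, 172, 208, 181])]
clamp_grip [(0.79, [310, 223, 364, 239])]
tube_rack [(0.72, [251, 203, 282, 226]), (0.64, [397, 237, 443, 268])]
tip_box [(0.92, [111, 149, 163, 181])]
reservoir [(0.86, [290, 127, 340, 156]), (0.57, [329, 228, 364, 240])]
the job is handed in; nothing more can be done
None
```

I set the small white plate in the press nest against its side and end pins, locked the clamp on it, reopened the clamp and handed the job in at about 33 s.

- **Clamp:** The first pinch at 30 N slipped along the handle as it went over centre. I let go and the handle stayed upright. Pushing it from behind with shut fingers met a solid stop at 13 N, so I took it as locked. I then stayed clear for about 3 s and swung it back open with a firmer grip.
- **Last checks:**
  - Handle: its extents matched the first open measurement to about 0.2 mm.
  - Plate: the end push stopped at the same point as before clamping, and the side push met hard contact. The last close-up showed it square to about 0.4°, along both side pins.
  - Other labware: boxes stayed within a few pixels of the start.
- **Not confirmed:** I did not measure the cap mat's height, so "pressed fully home" rests on the clamp having locked. The two-view fits of the handle matched the pictures poorly, so I relied on the force and repeat measurements instead. The last network query also gave a false "tube_rack" on the plate, with the real rack ranked second at its old place.

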